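Put the jeweller's bench away

TASK

Put the bench away for the night: lay every needle file flat inside the oblong tray, lay the pliers and cutters flat inside the square tray, side by side and not on top of one another, and stand each bead jar upright in a cell of its own in the low crate. Leave the tweezers and the lump of beeswax where they are; some of the tools and jars may be missing today.

Things in the scene. Friction and masses are not known exactly. Their poses are not given: they have to be found in the camera images.
- file_tray: Oblong open wooden tray, the longer and narrower of the two trays, for needle files. Outside 190 mm along x by 110 mm along y, 30 mm high; walls and floor 5 mm thick. Origin under its centre, z up, so the inner floor is at z = +5 mm. A small card holder is on its -x face. Fixed to the bench during a run; it may stand at the left or the right end.
- pliers_tray: Square open wooden tray, for pliers and cutters. Outside 160 mm along x by 160 mm along y, 30 mm high; walls and floor 5 mm thick. Origin under its centre, z up, so the inner floor is at z = +5 mm. A small card holder is on its -x face. Fixed to the bench during a run; it may stand at the left or the right end.
- jar_crate: Low plywood crate with a row of three cells along its y, for jars. Outside 90 mm along x by 245 mm along y, 30 mm high (dividers as well); walls and floor 5 mm, so each cell is about 80 x 75 mm. Origin under its centre, z up. Fixed to the bench during a run.
- cell0 (a point): Centre of the inner floor of the crate's +y cell (5 mm above the crate's underside); axes as the crate's.
- cell1 (a point): Centre of the inner floor of the crate's middle cell (5 mm above the crate's underside); axes as the crate's.
- cell2 (a point): Centre of the inner floor of the crate's -y cell (5 mm above the crate's underside); axes as the crate's.
- needle_file_round: Needle file, 141 mm long, 8 mm wide and 8 mm thick, with a red dipped handle on its -x end and a thin blade to +x. Lies flat. Origin on its underside in mid width, 68 mm from the handle's end; its collision shape is an 8 x 8 mm bar from x = -68 to x = +82 mm. 22 g; grip it across (along its y) close to the origin. May be absent (None from the start).
- needle_file_flat: Needle file, 119 mm long, 8 mm wide and 8 mm thick, with a blue dipped handle on its -x end and a thin blade to +x. Lies flat. Origin on its underside in mid width, 58 mm from the handle's end; its collision shape is an 8 x 8 mm bar from x = -58 to x = +92 mm. 22 g; grip it across (along its y) close to the origin. May be absent (None from the start).
- needle_file_half: Needle file, 141 mm long, 8 mm wide and 8 mm thick, with a yellow dipped handle on its -x end and a thin blade to +x. Lies flat. Origin on its underside in mid width, 68 mm from the handle's end; its collision shape is an 8 x 8 mm bar from x = -68 to x = +82 mm. 22 g; grip it across (along its y) close to the origin. May be absent (None from the start).
- round_pliers: Round-nose pliers, 120 x 55 x 12 mm, blue handles. Lies flat, nose to +x, the two handles spread to -x. 95 g. Origin on the underside in mid width and mid length. The nose, from about x = +22 to x = +40 mm, is 16 mm wide and 10 mm thick: grip it there, along y, at about x = +31 mm. May be absent (None from the start).
- side_cutters: Flush side cutters, a kind of pliers, 99 x 59 x 12 mm, black handles. Lies flat, nose to +x, the two handles spread to -x. 95 g. Origin on the underside in mid width and mid length. The nose, from about x = +22 to x = +40 mm, is 14 mm wide, 22 mm wide over the blades beyond x = +35 mm, and 10 mm thick: grip it there, along y, at about x = +31 mm. May be absent (None from the start).
- bead_jar_blue: Closed round bead jar, 61 mm in diameter and 68 mm high, lid fixed, standing upright, 120 g. Origin in the middle of its underside, z up; it may stand at any yaw. May be absent (None from the start).
- bead_jar_amber: Closed round bead jar, 57 mm in diameter and 76 mm high, lid fixed, standing upright, 120 g. Origin in the middle of its underside, z up; it may stand at any yaw. May be absent (None from the start).
- bead_jar_mix: Closed round bead jar, 54 mm in diameter and 82 mm high, lid fixed, standing upright, 120 g. Origin in the middle of its underside, z up; it may stand at any yaw. May be absent (None from the start).
- tweezers: Steel tweezers, 165 x 16 x 8 mm, lying among the tools. A bystander: not to be moved. Origin at mid length on the underside.
- beeswax: Lump of beeswax, 34 x 48 x 22 mm, standing among the jars. A bystander: not to be moved. Origin in the middle of its underside.
There are look-alikes about, which are no part of the job. What is shaped like the bead_jar_mix but purple is not meant.

How it is judged:
By the outcome, as a careful person would: the job done as asked, in the order asked, and still so for the second after the job is handed in, with the robot touching nothing.
Of needle_file_round, needle_file_flat, needle_file_half, round_pliers, side_cutters, bead_jar_blue, bead_jar_amber, bead_jar_mix only 6 to 8 are there at a start; the rules pass over those that are not, and their reading is None.
At some moment in a run one of needle_file_round, needle_file_flat, needle_file_half, round_pliers, side_cutters, bead_jar_blue, bead_jar_amber, bead_jar_mix may be knocked a few centimetres aside while the robot is not near it.
It also fails if it takes over 210 s, if anything falls off the work surface, if the arm or the gripper's body presses on something with over 40 N, if the wrist force passes 120 N, or if a joint passes its speed limit or range.

ROBOT

A 6-joint arm with a two-finger parallel gripper is mounted at the origin on a cart in front of the work surface, level with it; the furniture and walls round the work are solid. World frame = base frame: x ahead of the robot, y to its left, z up, the work surface at z = 0. Lengths are in m, angles in degrees, forces in N, time in s.
With the tool pointing down it reaches from about 0.3 to 1 m from the base axis. Payload 5.1 kg.
Tool frame: the origin (TCP) lies between the finger pads; the fingertips stand 14 mm ahead of it and the grasp point (between the pads) lies 5 mm behind it; z points along the fingers, y is the line along which they close (so a half turn about z gives the same grasp; the last joint's range is limited). The gripper opens to 95 mm and grips with 3 to 60 N. Pads are 20 mm wide; open, the fingers measure 119 mm over their backs; the gripper's body (75 mm by 180 mm) begins 59 mm behind the grasp point.
Start: joints at [61.501, 7.093, 94.555, -0, 78.352, -4.733], TCP at [0.262, 0.595, 0.229] pointing down, gripper open.
Joint ranges: [-149.61, 149.61], [-58.7, 133.49], [1.44, 155.28], [-77.14, 257.14], [18.33, 153.61], [-166.67, 166.67]. Speed limits (degrees/s): [147.25, 147.25, 180, 180, 180, 180].

INTERFACE

Orientations are given as [roll, pitch, yaw] about the fixed x, y, z axes, in that order (R = Rz(yaw) Ry(pitch) Rx(roll)).
In Python, from plant import r gives the robot as it stands.
- The arm moves only by the tool play_rows, never from a script. Its argument "targets" is a list of rows, each a list of 6 numbers: the shift along the tool's x, y, z in units of 40 mm (1.0 is 40 mm), then the turn, a rotation vector about the tool's x, y, z in units of 8 degrees (1.0 is 8 degrees). In form: [[dx, dy, dz, ax, ay, az], ...]. A call has 1 to 20 rows; each row is the pose to reach, as a shift and turn from the pose commanded when the call began, along the tool's axes at that moment; what a row does not reach only later rows make up. A row lasts 1/10 s, in which the tool goes at most 50 mm and 8.59 degrees, less where a joint would pass 70% of its speed; a pose out of reach is approached as far as the arm can. A call with a gripper value outside its range is refused whole. "grip" is the gripper's target within -1 to 1 (shut at 1, half-way at 0, fully open at -1), set as the call begins (left out, the last holds). The fingers move at their own pace and stop on an object; "newtons" is the grip in N (left out, the last holds). Time passes only in rows, so rows that repeat a pose let the fingers close. It gives the time, the measured TCP pose, the force, the opening and the grip force at its end, in the units of the state.
- r.get_obs(): the state, without advancing time (a new reading comes with each control period).
- r.snapshot(name): name is "scene" or "top" or "wrist"; returns the picture (480x640x3 uint8, red, green, blue); there is no depth.
- r.get_calibration(name): a dict with "mtx" (3x3 intrinsics, pixels), "k1" (the pictures are not rectified: a ray, as slopes to the right and down, at radius r is drawn at 1 + k1 r^2 times it, then the intrinsics apply), "camera_from_world" (4x4, takes a point from world to camera coordinates); the wrist camera has in their place "tool_from_camera" (4x4, takes a point from camera to tool coordinates, whose origin is the TCP and whose axes are the flange's). Camera axes: x right, y down, z forward; pixel columns grow to the right and rows downward; lengths in m; the calibration is good to about 2 mm. A picture is of the moment at which its call begins: read the wrist's pose just before it. get_calibration takes no time and is no camera call.
- r.close_job(): hands the job in; it is judged then, once.
The state is a dict: "time": time; "qpos": joint angles; "dq": joint speeds; "tau": joint torques, N m; "tool_pos": TCP position; "eef_rot": TCP orientation; "contact_force": force on the tool from outside, world axes, zero at the start; "moment": the same for the moment, N m; "width": finger opening in m; "gripper_force": force on a finger pad.
Only numpy, scipy, OpenCV 4.12 (cv2) and the standard library are available. Lean on these libraries where they do the work, as an engineer would, in place of code of your own. Each camera call takes 0.05 s, during which the arm holds its last target. There are 200 camera calls.

## Working session

There is one attempt and no reset: what is moved stays moved. The work goes in short steps, Python scripts to look and compute and a tool call to move; the robot and the scene stay as the last step left them, time stands still between calls to the robot, and variables do not carry over. Pictures are saved under pics/ and viewed, at most 14 in all, crops included, and the job is handed in when it is done.

Besides the shell and the picture viewer there is one more tool, called after "Request:" in YAML: its name, and indented under it one key for each argument. play_rows: Moves the arm, as the interface text tells. Its arguments: {"type":"object","properties":{"targets":{"type":"array","items":{"type":"array","items":{"type":"number"}}},"grip":{"type":"number"},"newtons":{"type":"number"}},"required":["targets"]}

```bash
ls; mkdir -p pics
python3 - <<'E'
from plant import r
import cv2,json
print(r.get_obs())
for n in("scene","top","wrist"):
    im=r.snapshot(n);cv2.imwrite(f"pics/{n}0.png",im[:,:,::-1])
    print(n,r.get_calibration(n))
E
```

```text
pics
{'time': 0.0, 'qpos': array([ 6.15015279e+01,  7.13312196e+00,  9.46325921e+01, -1.59925828e-03,
        7.83486794e+01, -4.73236263e+00]), 'dq': array([-0.15253015,  0.00911925, -0.09606123,  0.01336409,  0.00614884,
        0.04548595]), 'tau': array([-8.31675625e-04, -4.17592049e+01, -3.59937000e+01,  7.74492254e-02,
        4.91961383e-02, -1.70780500e-04]), 'tool_pos': array([0.2617006 , 0.59434437, 0.22740659]), 'eef_rot': array([-1.79885867e+02, -7.87729427e-03,  1.56234207e+02]), 'contact_force': array([-0.53222079, -0.90422762, -0.20603235]), 'moment': array([-0.02031525,  0.06778623, -0.0217201 ]), 'gripper_force': 0.0, 'width': 0.09485187046727572}
scene {'mtx': array([[615.2183682 ,   0.        , 321.58130545],
       [  0.        , 615.2183682 , 240.81248425],
       [  0.        ,   0.        ,   1.        ]]), 'k1': -0.09426182136335882, 'camera_from_world': array([[ 0.84949963, -0.52754735, -0.00664532, -0.42209574],
       [-0.26575142, -0.41698561, -0.86919456,  0.1796247 ],
       [ 0.45577029,  0.74014646, -0.49442558,  1.20624538],
       [ 0.        ,  0.  
[... 356 characters left out ...]
59,  0.48172525],
       [ 0.07566373,  0.00317223, -0.99712835,  1.20311765],
       [ 0.        ,  0.        ,  0.        ,  1.        ]])}
wrist {'mtx': array([[392.51627979,   0.        , 313.44978161],
       [  0.        , 392.51627979, 236.7826561 ],
       [  0.        ,   0.        ,   1.        ]]), 'k1': 0.017787539099849897, 'tool_from_camera': array([[ 3.88654454e-04, -9.70721402e-01, -2.40207844e-01,
         6.66993880e-02],
       [ 9.99999696e-01,  2.15026359e-04,  7.49033188e-04,
         6.15110414e-05],
       [-6.75451528e-04, -2.40208062e-01,  9.70721191e-01,
        -1.56081873e-01],
       [ 0.00000000e+00,  0.00000000e+00,  0.00000000e+00,
         1.00000000e+00]])}
```

View pics/top0.png

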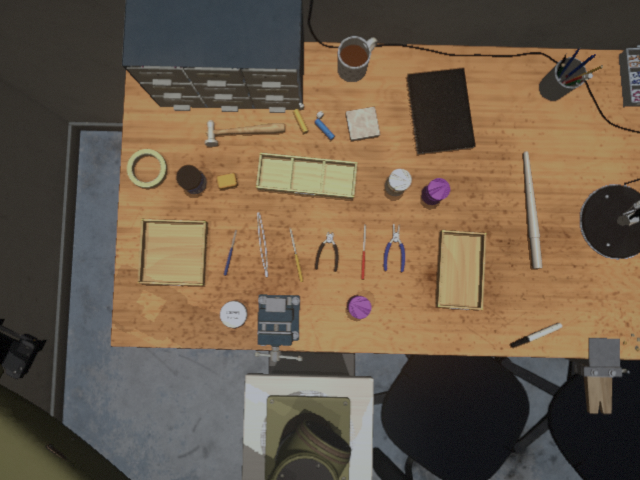

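View pics/scene0.png

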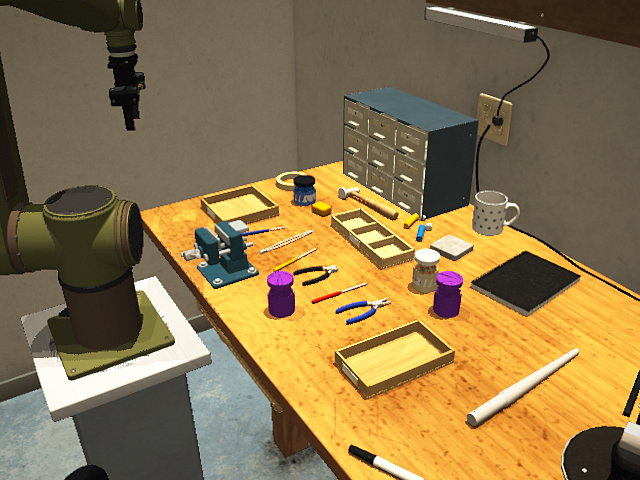

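Top view shows the blue-handled file at (229,253), tweezers (263,245), yellow file (296,255), cutters (327,252), red file (364,252) and round pliers (395,248). The square tray is at (173,252), the oblong tray (461,270) and the crate (307,176). The jars have a dark lid (190,180) and a white lid (399,181); an unknown white disc is at (233,314), and the purple decoys are at (436,191) and (360,307). I'll enlarge next.

```bash
cat > h.py <<'E'
import numpy as np,cv2
from scipy.spatial.transform import Rotation as R
from plant import r
def cam(name,obs=None):
    c=r.get_calibration(name)
    if name=="wrist":
        o=obs or r.get_obs();T=np.eye(4);T[:3,:3]=R.from_euler('xyz',o['eef_rot'],degrees=True).as_matrix();T[:3,3]=o['tool_pos']
        W=T@c["tool_from_camera"]
    else: W=np.linalg.inv(c["camera_from_world"])
    return c["mtx"],c["k1"],W
def ray(C,uv):
    K,k,W=C
    p=cv2.undistortPoints(np.array([[uv]],float),K,np.array([k,0,0,0.])).ravel()
    return W[:3,3],W[:3,:3]@np.array([p[0],p[1],1])
def at(C,uv,z):
    o,d=ray(C,uv);return o+d*(z-o[2])/d[2]
def tri(c1,u1,c2,u2):
    o1,d1=ray(c1,u1);o2,d2=ray(c2,u2)
    s=np.linalg.lstsq(np.c_[d1,-d2],o2-o1,rcond=None)[0]
    a,b=o1+s[0]*d1,o2+s[1]*d2
    return (a+b)/2,np.linalg.norm(a-b)
def proj(C,P):
    K,k,W=C;V=np.linalg.inv(W)
    return cv2.projectPoints(np.array([P],float),cv2.Rodrigues(V[:3,:3])[0],V[:3,3],K,np.array([k,0,0,0.]))[0].ravel()
def crop(src,out,x0,y0,x1,y1,s):
    im=cv2.imread(src)[y0:y1,x0:x1];im=cv2.resize(im,None,fx=s,fy=s,interpolation=cv2.INTER_CUBIC)
    cv2.imwrite(out,im)
def rows(dw,yaw=None,o=None):
    "world target tcp (pointing down, yaw deg) -> shift in tool units, turn units"
    o=o or r.get_obs();A=R.from_euler('xyz',o['eef_rot'],degrees=True)
    s=A.inv().apply(np.array(dw)-o['tool_pos'])/.04
    t=np.zeros(3)
    if yaw is not None:
        t=min(((A.inv()*R.from_euler('xyz',[180,0,y],degrees=True)).as_rotvec(degrees=True)/8 for y in(yaw,yaw+180)),key=np.linalg.norm)
    return np.round(s,2),np.round(t,2)
E
python3 - <<'E'
from h import *
crop("pics/top0.png","pics/tc.png",120,150,500,345,2.1)
crop("pics/scene0.png","pics/sc.png",190,160,480,400,2.5)
E
```

```text
(no output)
```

View pics/tc.png

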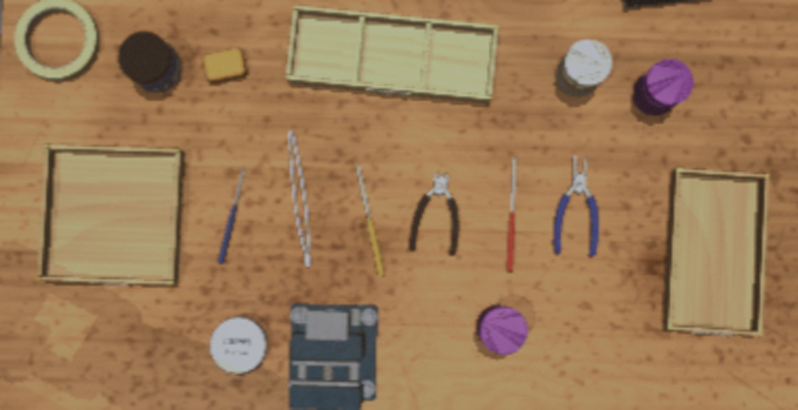

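View pics/sc.png

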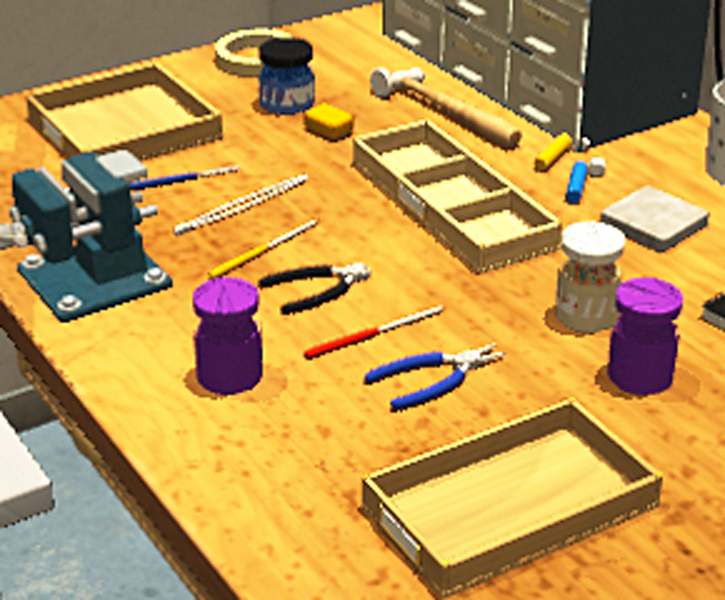

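The white-lidded jar with mixed beads at top crop (588,62) is bead_jar_mix, and the dark-lidded blue jar is at (146,57). Both purple jars are decoys, the white disc looks like a tin, and amber seems absent. Measuring now.

Run:
```python
from h import *
T=cam("top");S=cam("scene")
t=lambda u,v:(120+u/2.1,150+v/2.1)
s=lambda u,v:(190+u/2.5,160+v/2.5)
np.set_printoptions(precision=3,suppress=True)
for n,a,b in [("redH",(510,271),(308,354)),("redT",(514,157),(441,310)),("yelH",(380,275),(212,275)),("yelT",(358,165),(315,222)),("bluT",(242,169),(238,169)),
 ("cutT",(440,175),(367,270)),("plT",(577,156),(501,350)),("mix",(588,62),(593,240)),("blu",(146,57),(287,50)),
 ("ft-x+y",(667,330),(363,482)),("ft+x+y",(676,169),(571,403)),("ft+x-y",(768,175),(661,480)),("ft-x-y",(761,334),(443,568)),
 ("cr+x+y",(293,8),(424,122)),("cr+x-y",(498,26),(558,225)),("cr-x+y",(287,82),(356,155)),
 ("sq-x+y",(39,281),(28,98)),("sq+x+y",(47,146),(150,66)),("sq+x-y",(182,150),(220,117))]:
    print(n,*tri(T,t(*a),S,s(*b)))
for n,a,z in [("bluH",(221,262),.005),("bluT",(242,169),.005),("cutH",(412,249),.008),("cutH",(455,253),.008),("cutT",(440,175),.005),("plH",(558,253),.008),("plH",(595,254),.008),("plT",(577,156),.005),
 ("sq-x-y",(176,286),.03),("sq-x+y",(39,281),.03),("sq+x+y",(47,146),.03),("sq+x-y",(182,150),.03),("cr-x-y",(491,102),.03),("twz",(290,131),.005),("twz",(308,265),.005),("disc",(238,345),.02)]:
    print(n,at(T,t(*a),z))
print("disc if .02/.076 in scene crop",*[(proj(S,at(T,t(238,345),z))-[190,160])*2.5 for z in(.02,.076)])
```

```text
redH [ 0.395 -0.129  0.001] 0.0016394576202071376
redT [ 0.532 -0.131 -0.003] 0.0004280365336506177
yelH [ 0.387  0.027 -0.001] 0.001993166531111264
yelT [ 0.517  0.057 -0.001] 0.0006689516820562817
bluT [ 0.509  0.198 -0.005] 3.9444561684827566e-05
cutT [ 0.509 -0.043 -0.   ] 0.0034400707935145756
plT [ 0.537 -0.208 -0.002] 0.0035647247765566025
mix [ 0.634 -0.206  0.074] 0.0005028114805222869
blu [0.631 0.303 0.061] 0.0008569175312637442
ft-x+y [ 0.331 -0.312  0.021] 0.0019890484939336438
ft+x+y [ 0.52  -0.321  0.021] 0.0001613445748116619
ft+x-y [ 0.515 -0.43   0.022] 0.0007855131327100715
ft-x-y [ 0.328 -0.421  0.024] 0.001968447198763869
cr+x+y [0.702 0.14  0.022] 0.0005398338485593996
cr+x-y [ 0.685 -0.106  0.024] 0.003632355864751411
cr-x+y [0.617 0.145 0.004] 0.004229377404977005
sq-x+y [0.37  0.427 0.02 ] 0.005083005711977634
sq+x+y [0.526 0.429 0.019] 0.005648398050734282
sq+x-y [0.527 0.266 0.022] 0.0014961488581499982
bluH [0.396 0.217 0.005]
bluT [0.508 0.196 0.005]
cutH [ 0.418 -0.011  0.008]
cutH [ 0.414 -0.062  0.008]
cutT [ 0.507 -0.042  0.005]
plH [ 0.417 -0.185  0.008]
plH [ 0.417 -0.229  0.008]
plT [ 0.534 -0.206  0.005]
sq-x-y [0.367 0.264 0.03 ]
sq-x+y [0.368 0.425 0.03 ]
sq+x+y [0.527 0.424 0.03 ]
sq+x-y [0.527 0.264 0.03 ]
cr-x-y [ 0.593 -0.1    0.03 ]
twz [0.556 0.14  0.005]
twz [0.395 0.113 0.005]
disc [0.3  0.19 0.02]
disc if .02/.076 in scene crop [ 49.892 205.388] [ 52.159 156.642]
```

```bash
python3 -c "
from h import *
print(rows([.453,.206,.13],169.4))"
```

```text
(array([-8.29, -6.96,  2.45]), array([-0.01, -0.  , -1.65]))
```

Request:
play_rows:
  targets:
    - [-4,-3.5,1,0,0,-0.8]
    - [-4,-3.5,1,0,0,-0.8]
    - [-8.29,-6.96,2.45,0,0,-1.65]
    - [-8.29,-6.96,2.45,0,0,-1.65]
    - [-8.29,-6.96,2.45,0,0,-1.65]
    - [-8.29,-6.96,2.45,0,0,-1.65]
    - [-8.29,-6.96,2.45,0,0,-1.65]
    - [-8.29,-6.96,2.45,0,0,-1.65]
    - [-8.29,-6.96,2.45,0,0,-1.65]
    - [-8.29,-6.96,2.45,0,0,-1.65]
    - [-8.29,-6.96,2.45,0,0,-1.65]
    - [-8.29,-6.96,2.45,0,0,-1.65]
    - [-8.29,-6.96,2.45,0,0,-1.65]
  grip: 0.2

```text
time: 1.45
tool_pos: [0.453, 0.2077, 0.1311]
eef_rot: [180.0, 0.0, 169.6]
contact_force: [-0.8, 0.6, -0.5]
width: 0.0381
gripper_force: 0.0
```

Run:
```python
from h import *
o=r.get_obs();im=r.snapshot("wrist")[:,:,::-1];cv2.imwrite("pics/w1.png",im)
print(o['tool_pos'],o['eef_rot'],o['time'],o['contact_force'])
C=cam("wrist",o);T=cam("top")
for p in[(.453,.206,.005),(.396,.217,.005),(.508,.196,.005)]:print(proj(C,p))
```

```text
[0.45297557 0.20766179 0.13108417] [1.79972890e+02 2.80371078e-02 1.69550872e+02] 1.45 [-0.76347815  0.60753286 -0.50069969]
[310.92961108 232.96046306]
[311.51489941 152.57421169]
[311.1943332  303.34460612]
```

View pics/w1.png

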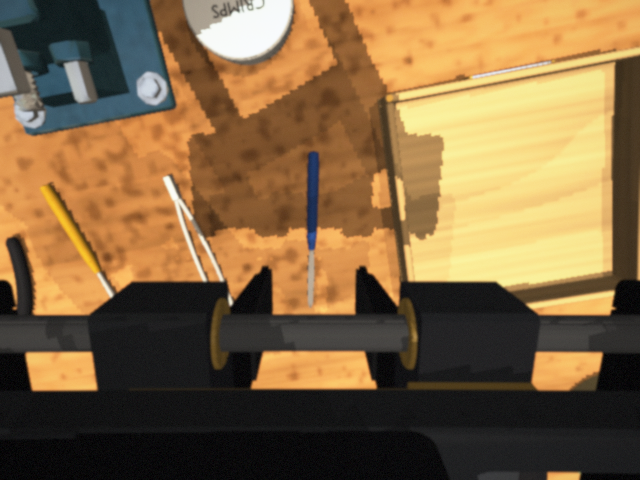

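The blue file is seen at (314,152)–(311,303), exactly as predicted, so the top and wrist views agree. I'll descend and grip.

Request:
play_rows:
  targets:
    - [0,-0.03,1,0,0,0]
    - [0,-0.03,2,0,0,0]
    - [0,-0.03,2.5,0,0,0]
    - [0,-0.03,2.86,0,0,0]
    - [0,-0.03,2.86,0,0,0]
    - [0,-0.03,2.86,0,0,0]

```text
time: 2.1
tool_pos: [0.4536, 0.2061, 0.0169]
eef_rot: [180.0, 0.1, 169.5]
contact_force: [0.6, 0.4, 0.2]
width: 0.0383
gripper_force: 0.0
```

Request:
play_rows:
  targets:
    - [0,0,0,0,0,0]
    - [0,0,0,0,0,0]
    - [0,0,0,0,0,0]
    - [0,0,0,0,0,0]
    - [0,0,0,0,0,0]
    - [0,0,0,0,0,0]
    - [0,0,-1,0,0,0]
    - [0,0,-2,0,0,0]
    - [0,0,-3,0,0,0]
    - [0,0,-3,0,0,0]
    - [0,0,-3,0,0,0]
  grip: 1
  newtons: 20

```text
time: 3.2
tool_pos: [0.4537, 0.2054, 0.1373]
eef_rot: [179.9, 0.1, 169.4]
contact_force: [0.1, -0.7, -0.9]
width: 0.0081
gripper_force: 20.0
```

Run:
```python
from h import *
# file tray axes from corner readings (z=.03 via top)
T=cam("top");t=lambda u,v:(120+u/2.1,150+v/2.1)
c=[at(T,t(*p),.03) for p in[(667,330),(676,169),(768,175),(761,334)]]
m=np.mean(c,0);d=(c[1]-c[0]+c[2]-c[3])[:2];a=np.degrees(np.arctan2(d[1],d[0]));print("ft",m,a)
c=[at(T,t(*p),.03) for p in[(39,281),(47,146),(182,150),(176,286)]]
m2=np.mean(c,0);d=(c[1]-c[0]+c[2]-c[3])[:2];print("sq",m2,np.degrees(np.arctan2(d[1],d[0])))
c=[at(T,t(*p),.03) for p in[(287,82),(293,8),(498,26),(491,102)]]
m3=np.mean(c,0);d=(c[0]+c[1]-c[2]-c[3])[:2];print("cr",m3,np.degrees(np.arctan2(d[1],d[0]))-90)
cr=c
M=R.from_euler('z',a,degrees=True)
for y in(.028,-.028,0):
  for x in(-.017,-.007):
    p=m+M.apply([x,y,0]);p[2]=.15;print(x,y,p,rows(p,180+a))
```

```text
ft [ 0.42331223 -0.36887197  0.03      ] -2.646120752024159
sq [0.44717696 0.34393747 0.03      ] -0.21300194540655687
cr [0.64719172 0.01894255 0.03      ] -3.905349567002176
-0.017 0.028 [ 0.40762303 -0.34011698  0.15      ] (array([ -1.37, -13.62,  -0.33]), array([ 0.01,  0.02, -0.99]))
-0.007 0.028 [ 0.41761237 -0.34057865  0.15      ] (array([ -1.62, -13.58,  -0.33]), array([ 0.01,  0.02, -0.99]))
-0.017 -0.028 [ 0.40503767 -0.39605727  0.15      ] (array([ -1.56, -15.  ,  -0.33]), array([ 0.01,  0.02, -0.99]))
-0.007 -0.028 [ 0.41502701 -0.39651894  0.15      ] (array([ -1.81, -14.97,  -0.33]), array([ 0.01,  0.02, -0.99]))
-0.017 0 [ 0.40633035 -0.36808713  0.15      ] (array([ -1.47, -14.31,  -0.33]), array([ 0.01,  0.02, -0.99]))
-0.007 0 [ 0.41631969 -0.3685488   0.15      ] (array([ -1.72, -14.28,  -0.33]), array([ 0.01,  0.02, -0.99]))
```

Request:
play_rows:
  targets:
    - [-0.3,-1,-0.33,0,0,-0.2]
    - [-0.5,-3,-0.33,0,0,-0.4]
    - [-1,-6,-0.33,0,0,-0.6]
    - [-1,-6,-0.33,0,0,-0.6]
    - [-1,-6,-0.33,0,0,-0.6]
    - [-1.3,-10,-0.33,0,0,-0.8]
    - [-1.3,-10,-0.33,0,0,-0.8]
    - [-1.3,-10,-0.33,0,0,-0.8]
    - [-1.56,-15,-0.33,0,0,-1]
    - [-1.56,-15,-0.33,0,0,-1]
    - [-1.56,-15,-0.33,0,0,-1]
    - [-1.56,-15,-0.33,0,0,-1]
    - [-1.56,-15,-0.33,0,0,-1]
    - [-1.56,-15,-0.33,0,0,-1]
    - [-1.56,-15,-0.33,0,0,-1]
    - [-1.56,-15,-0.33,0,0,-1]
    - [-1.56,-15,-0.33,0,0,-1]

```text
time: 4.9
tool_pos: [0.4047, -0.3944, 0.1492]
eef_rot: [180.0, -0.0, 177.5]
contact_force: [0.3, 0.3, -0.4]
width: 0.0077
gripper_force: 20.0
```

Run:
```python
from h import *
o=r.get_obs();im=r.snapshot("wrist")[:,:,::-1];cv2.imwrite("pics/w2.png",im)
print(o['tool_pos'],o['eef_rot'],rows([.405,-.396,.022],177.4))
C=cam("wrist",o)
M=R.from_euler('z',-2.65,degrees=True)
for x,y in[(-.095,.055),(.095,.055),(-.095,-.055)]:print(proj(C,np.array([.4233,-.3689,.03])+M.apply([x,y,0])))
```

```text
[ 0.4047311  -0.39440505  0.14921044] [ 1.79970959e+02 -1.50108032e-02  1.77547090e+02] (array([-0.01, -0.03,  3.19]), array([ 0.  , -0.  ,  0.02]))
[434.60253363 123.03436876]
[415.88674182 373.72027304]
[271.05371022 122.54031929]
```

View pics/w2.png

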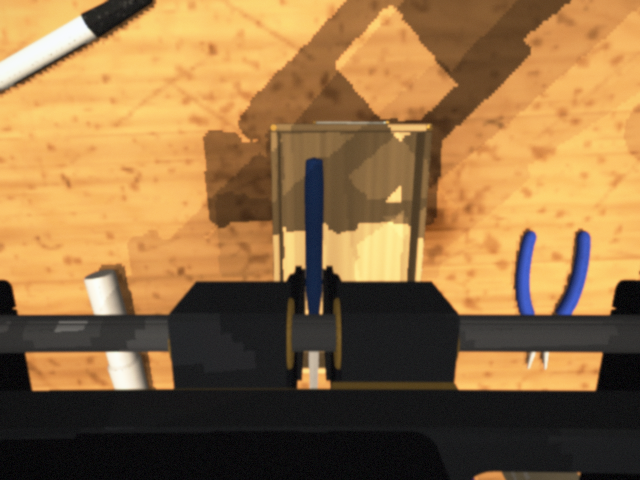

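The tray corners are at (271,125) and (433,125), matching my estimate to about 1 mm, so I'll lower.

Request:
play_rows:
  targets:
    - [0,-0.02,1,0,0,0]
    - [0,-0.02,2,0,0,0]
    - [0,-0.02,2.7,0,0,0]
    - [0,-0.02,3,0,0,0]
    - [0,-0.02,3.16,0,0,0]
    - [0,-0.02,3.16,0,0,0]
    - [0,-0.02,3.16,0,0,0]

```text
time: 5.65
tool_pos: [0.4053, -0.3978, 0.0249]
eef_rot: [-179.9, 0.1, 177.4]
contact_force: [-0.2, 0.1, -0.7]
width: 0.0078
gripper_force: 20.0
```

Request:
play_rows:
  targets:
    - [0,0,0,0,0,0]
    - [0,0,0,0,0,0]
    - [0,0,0,0,0,0]
    - [0,0,-0.5,0,0,0]
    - [0,0,-1.5,0,0,0]
    - [0,0,-2.5,0,0,0]
    - [0,0,-3,0,0,0]
    - [0,0,-3,0,0,0]
  grip: 0.68

```text
time: 6.45
tool_pos: [0.4061, -0.399, 0.1479]
eef_rot: [-179.6, 0.3, 177.4]
contact_force: [0.5, -0.4, 0.2]
width: 0.0154
gripper_force: 0.0
```

Run:
```python
from h import *
print(r.get_obs()['tool_pos'])
print(rows([.463,-.1305,.13],179))
cv2.imwrite("pics/top1.png",r.snapshot("top")[:,:,::-1])
```

```text
[ 0.40611685 -0.39895077  0.14793011]
(array([-1.12,  6.77,  0.41]), array([-0.05,  0.04, -0.2 ]))
```

Request:
play_rows:
  targets:
    - [-0.3,1.2,0,0,0,-0.1]
    - [-0.6,3.5,0.2,0,0,-0.2]
    - [-0.6,3.5,0.2,0,0,-0.2]
    - [-1.12,6.77,0.41,0,0,-0.2]
    - [-1.12,6.77,0.41,0,0,-0.2]
    - [-1.12,6.77,0.41,0,0,-0.2]
    - [-1.12,6.77,0.41,0,0,-0.2]
    - [-1.12,6.77,0.41,0,0,-0.2]
    - [-1.12,6.77,0.41,0,0,-0.2]
    - [-1.12,6.77,0.41,0,0,-0.2]
  grip: 0.2

```text
time: 7.5
tool_pos: [0.4609, -0.1293, 0.1262]
eef_rot: [180.0, -0.0, 178.9]
contact_force: [-0.8, -0.7, -0.5]
width: 0.0379
gripper_force: 0.0
```

Run:
```python
from h import *
o=r.get_obs();im=r.snapshot("wrist");cv2.imwrite("pics/w3.png",im[:,:,::-1])
C=cam("wrist",o);h=im.astype(int)
m=((h[:,:,0]>110)&(h[:,:,1]<60)&(h[:,:,2]<60)).astype(np.uint8)
n,l,s,c=cv2.connectedComponentsWithStats(m);i=1+np.argmax(s[1:,4]);v,u=np.nonzero(l==i)
print(s[i],o['tool_pos'],o['eef_rot'])
a=np.polyfit(v,u,1)
p0=at(C,(np.polyval(a,v.min()),v.min()),.005);p1=at(C,(np.polyval(a,v.max()),v.max()),.005);d=(p1-p0)/np.linalg.norm(p1-p0)
q=p0+d*.068;yaw=np.degrees(np.arctan2(d[1],d[0]));print(p0,p1,q,yaw)
print(rows([q[0],q[1],.0165],180+yaw))
```

```text
[309 140  11  99 879] [ 0.4608575  -0.12934357  0.12621871] [ 1.79994821e+02 -4.53011072e-02  1.78927234e+02]
[ 0.39445279 -0.12722056  0.005     ] [ 0.46367317 -0.1287486   0.005     ] [ 0.46243623 -0.12872129  0.005     ] -1.2646002312030993
(array([-0.04,  0.02,  2.75]), array([ 0.  , -0.  ,  0.02]))
```

Code alone located the red file; it agrees with the earlier estimate within 2 mm.

Request:
play_rows:
  targets:
    - [-0.04,0.02,1,0,0,0]
    - [-0.04,0.02,2,0,0,0]
    - [-0.04,0.02,2.5,0,0,0]
    - [-0.04,0.02,2.75,0,0,0]
    - [-0.04,0.02,2.75,0,0,0]
    - [-0.04,0.02,2.75,0,0,0]

```text
time: 8.15
tool_pos: [0.4636, -0.1283, 0.0175]
eef_rot: [-180.0, 0.1, 179.0]
contact_force: [-0.4, 0.5, -0.1]
width: 0.038
gripper_force: 0.0
```

Request:
play_rows:
  targets:
    - [0,0,0,0,0,0]
    - [0,0,0,0,0,0]
    - [0,0,0,0,0,0]
    - [0,0,0,0,0,0]
    - [0,0,0,0,0,0]
    - [0,0,0,0,0,0]
    - [0,0,-1,0,0,0]
    - [0,0,-2,0,0,0]
    - [0,0,-3,0,0,0]
    - [0,0,-3,0,0,0]
    - [0,0,-3,0,0,0]
  grip: 1

```text
time: 9.25
tool_pos: [0.4634, -0.1277, 0.1377]
eef_rot: [-180.0, 0.1, 179.0]
contact_force: [-1.5, 0.8, -1.4]
width: 0.0082
gripper_force: 20.0
```

Run:
```python
from h import *
print(rows([.4171,-.3405,.14],177.4))
```

```text
(array([ 1.07, -5.34, -0.06]), array([-0.01,  0.02,  0.2 ]))
```

Request:
play_rows:
  targets:
    - [0.3,-1,-0.06,0,0,0.1]
    - [0.6,-3,-0.06,0,0,0.2]
    - [0.6,-3,-0.06,0,0,0.2]
    - [1.07,-5.34,-0.06,0,0,0.2]
    - [1.07,-5.34,-0.06,0,0,0.2]
    - [1.07,-5.34,-0.06,0,0,0.2]
    - [1.07,-5.34,-0.06,0,0,0.2]
    - [1.07,-5.34,-0.06,0,0,0.2]
    - [1.07,-5.34,-0.06,0,0,0.2]
    - [1.07,-5.34,-0.06,0,0,0.2]

```text
time: 10.25
tool_pos: [0.4167, -0.3391, 0.1388]
eef_rot: [180.0, -0.0, 177.5]
contact_force: [1.0, 0.9, -0.1]
width: 0.0079
gripper_force: 20.0
```

Run:
```python
from h import *
cv2.imwrite("pics/w4.png",r.snapshot("wrist")[:,:,::-1])
print(rows([.4171,-.3405,.0235],177.4))
```

```text
(array([-0.01, -0.03,  2.89]), array([ 0.  , -0.  ,  0.02]))
```

Request:
play_rows:
  targets:
    - [0,-0.02,1,0,0,0]
    - [0,-0.02,2,0,0,0]
    - [0,-0.02,2.5,0,0,0]
    - [0,-0.02,2.75,0,0,0]
    - [0,-0.02,2.89,0,0,0]
    - [0,-0.02,2.89,0,0,0]
    - [0,-0.02,2.89,0,0,0]

```text
time: 11.0
tool_pos: [0.4173, -0.342, 0.025]
eef_rot: [-179.9, 0.1, 177.4]
contact_force: [0.6, 0.0, -0.6]
width: 0.0083
gripper_force: 20.0
```

Request:
play_rows:
  targets:
    - [0,0,0,0,0,0]
    - [0,0,0,0,0,0]
    - [0,0,0,0,0,0]
    - [0,0,-0.5,0,0,0]
    - [0,0,-1.5,0,0,0]
    - [0,0,-2.5,0,0,0]
    - [0,0,-3,0,0,0]
    - [0,0,-3,0,0,0]
  grip: 0.68

```text
time: 11.8
tool_pos: [0.4183, -0.3431, 0.1481]
eef_rot: [-179.7, 0.4, 177.4]
contact_force: [0.5, 0.0, 0.4]
width: 0.0152
gripper_force: 0.0
```

Run:
```python
from h import *
print(rows([.454,.043,.13],193))
```

```text
(array([-0.46,  9.69,  0.4 ]), array([-0.05,  0.04, -1.95]))
```

Request:
play_rows:
  targets:
    - [0,1.2,0,0,0,-0.3]
    - [-0.2,4.5,0.2,0,0,-0.9]
    - [-0.2,4.5,0.2,0,0,-0.9]
    - [-0.2,4.5,0.2,0,0,-0.9]
    - [-0.46,9.69,0.4,0,0,-1.95]
    - [-0.46,9.69,0.4,0,0,-1.95]
    - [-0.46,9.69,0.4,0,0,-1.95]
    - [-0.46,9.69,0.4,0,0,-1.95]
    - [-0.46,9.69,0.4,0,0,-1.95]
    - [-0.46,9.69,0.4,0,0,-1.95]
    - [-0.46,9.69,0.4,0,0,-1.95]
    - [-0.46,9.69,0.4,0,0,-1.95]
  grip: 0.2

```text
time: 13.0
tool_pos: [0.4519, 0.0438, 0.127]
eef_rot: [-180.0, -0.0, -167.1]
contact_force: [-0.2, 0.3, -0.4]
width: 0.038
gripper_force: 0.0
```

```bash
cat > fy.py <<'E'
from h import *
o=r.get_obs();im=r.snapshot("wrist");cv2.imwrite("pics/w5.png",im[:,:,::-1])
C=cam("wrist",o);H=cv2.cvtColor(im,cv2.COLOR_RGB2HSV);h,s_,v_=H[:,:,0].astype(int),H[:,:,1],H[:,:,2]
m=((h>20)&(h<30)&(s_>220)&(v_>60)).astype(np.uint8);m[320:]=0
n,l,s,c=cv2.connectedComponentsWithStats(m);print([tuple(x) for x in s[1:] if x[4]>150])
i=min((k for k in range(1,n) if s[k,4]>200),key=lambda k:abs(c[k,0]-313));v,u=np.nonzero(l==i)
a=np.polyfit(v,u,1)
p0=at(C,(np.polyval(a,v.min()),v.min()),.005);p1=at(C,(np.polyval(a,v.max()),v.max()),.005);d=(p1-p0)/np.linalg.norm(p1-p0)
q=p0+d*.068;yaw=np.degrees(np.arctan2(d[1],d[0]));print(p0,p1,q,yaw)
print(rows([q[0],q[1],.0165],180+yaw))
E
python3 fy.py
```

```text
[]Traceback (most recent call last):
  File "fy.py", line 6, in <module>
    i=min((k for k in range(1,n) if s[k,4]>200),key=lambda k:abs(c[k,0]-313));v,u=np.nonzero(l==i)
ValueError: min() iterable argument is empty
```

Run:
```python
from h import *
im=cv2.imread("pics/w5.png");H=cv2.cvtColor(im,cv2.COLOR_BGR2HSV)
C=cam("wrist")
for p in [(.387,.027,.005),(.454,.043,.005),(.42,.035,.005)]:
    u,v=proj(C,p);print(u,v,H[int(v),int(u)-12:int(u)+13:3].tolist())
```

```text
310.90229366349797 138.83444025163334 [[14, 160, 153], [14, 159, 144], [18, 190, 125], [20, 212, 168], [20, 214, 181], [19, 201, 156], [14, 168, 167], [14, 167, 168], [14, 164, 162]]
311.9054447252791 236.17238012674196 [[14, 155, 115], [15, 158, 113], [15, 162, 132], [15, 145, 195], [17, 84, 157], [14, 171, 130], [14, 172, 166], [13, 171, 183], [14, 170, 200]]
311.57643691587015 188.30208314029306 [[13, 164, 112], [13, 168, 123], [19, 199, 141], [19, 213, 195], [19, 209, 211], [19, 209, 178], [14, 164, 151], [14, 171, 146], [14, 164, 146]]
```

View pics/w5.png

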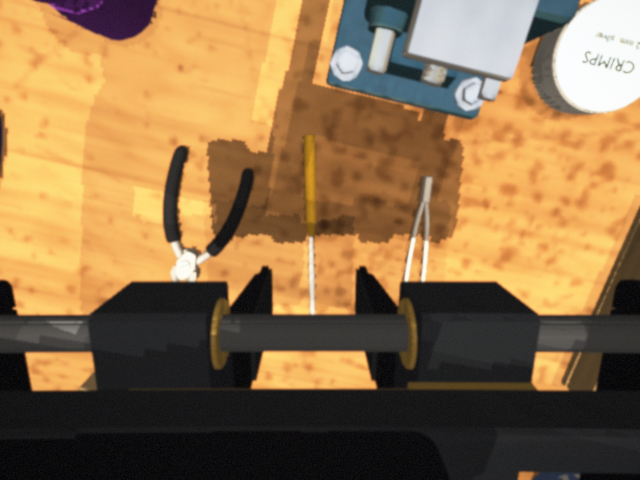

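Yellow file runs from (309,135) to (314,312), centred between the fingers, so I'll grip it.

Request:
play_rows:
  targets:
    - [-0.05,-0.02,1,0,0,0]
    - [-0.05,-0.02,2,0,0,0]
    - [-0.05,-0.02,2.5,0,0,0]
    - [-0.05,-0.02,2.77,0,0,0]
    - [-0.05,-0.02,2.77,0,0,0]
    - [-0.05,-0.02,2.77,0,0,0]

```text
time: 13.65
tool_pos: [0.4551, 0.0442, 0.0174]
eef_rot: [-180.0, 0.1, -167.0]
contact_force: [-0.0, 0.5, 0.5]
width: 0.0378
gripper_force: 0.0
```

Request:
play_rows:
  targets:
    - [0,0,0,0,0,0]
    - [0,0,0,0,0,0]
    - [0,0,0,0,0,0]
    - [0,0,0,0,0,0]
    - [0,0,0,0,0,0]
    - [0,0,0,0,0,0]
    - [0,0,-1,0,0,0]
    - [0,0,-2,0,0,0]
    - [0,0,-3,0,0,0]
    - [0,0,-3,0,0,0]
    - [0,0,-3,0,0,0]
  grip: 1

```text
time: 14.75
tool_pos: [0.4549, 0.0449, 0.1376]
eef_rot: [-180.0, 0.1, -167.0]
contact_force: [-0.1, 0.1, -1.3]
width: 0.008
gripper_force: 20.0
```

Run:
```python
from h import *
print(rows([.4160,-.3695,.145],177.4))
```

```text
(array([ 3.28, -9.87, -0.19]), array([-0.  ,  0.02,  1.95]))
```

Request:
play_rows:
  targets:
    - [0.4,-1,-0.19,0,0,0.3]
    - [1.5,-5,-0.19,0,0,1]
    - [1.5,-5,-0.19,0,0,1]
    - [1.5,-5,-0.19,0,0,1]
    - [3.28,-9.89,-0.19,0,0,1.95]
    - [3.28,-9.89,-0.19,0,0,1.95]
    - [3.28,-9.89,-0.19,0,0,1.95]
    - [3.28,-9.89,-0.19,0,0,1.95]
    - [3.28,-9.89,-0.19,0,0,1.95]
    - [3.28,-9.89,-0.19,0,0,1.95]
    - [3.28,-9.89,-0.19,0,0,1.95]
    - [3.28,-9.89,-0.19,0,0,1.95]
    - [3.28,-9.89,-0.19,0,0,1.95]

```text
time: 16.05
tool_pos: [0.4157, -0.3686, 0.1436]
eef_rot: [179.9, -0.0, 177.5]
contact_force: [0.6, -0.5, 0.5]
width: 0.0077
gripper_force: 20.0
```

Run:
```python
from h import *
cv2.imwrite("pics/w6.png",r.snapshot("wrist")[:,:,::-1])
print(rows([.4160,-.3700,.0235],177.4))
```

```text
(array([-0.01, -0.03,  3.01]), array([ 0.  , -0.  ,  0.02]))
```

View pics/w6.png

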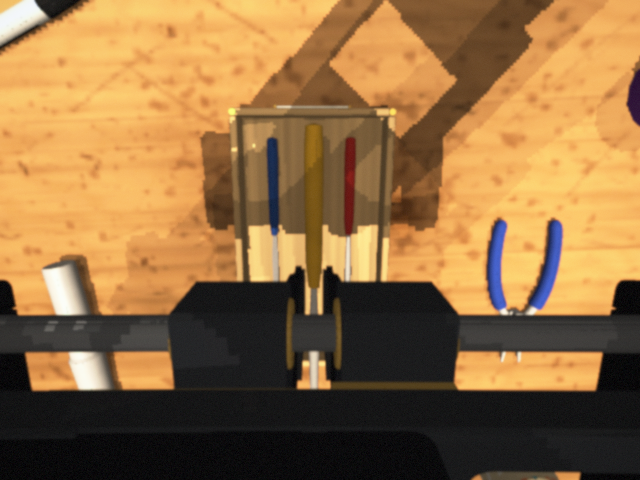

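Blue lies at column 272 and red at 350, with yellow hanging midway at 314, so I'll place it.

Request:
play_rows:
  targets:
    - [0,-0.02,1,0,0,0]
    - [0,-0.02,2,0,0,0]
    - [0,-0.02,2.6,0,0,0]
    - [0,-0.02,2.9,0,0,0]
    - [0,-0.02,3.02,0,0,0]
    - [0,-0.02,3.02,0,0,0]
    - [0,-0.02,3.02,0,0,0]

```text
time: 16.8
tool_pos: [0.4167, -0.3718, 0.0252]
eef_rot: [-179.9, 0.1, 177.5]
contact_force: [0.5, 0.3, -0.9]
width: 0.008
gripper_force: 20.0
```

Request:
play_rows:
  targets:
    - [0,0,0,0,0,0]
    - [0,0,0,0,0,0]
    - [0,0,0,0,0,0]
    - [0,0,-0.5,0,0,0]
    - [0,0,-1.5,0,0,0]
    - [0,0,-2.5,0,0,0]
    - [0,0,-3,0,0,0]
    - [0,0,-3,0,0,0]
  grip: 0.7

```text
time: 17.6
tool_pos: [0.4175, -0.373, 0.1483]
eef_rot: [-179.7, 0.4, 177.4]
contact_force: [1.5, -0.4, 0.5]
width: 0.0143
gripper_force: 0.0
```

Run:
```python
from h import *
# round pliers from w6 handle ends/nose tips, pose at that shot
o=dict(tool_pos=np.array([.4157,-.3686,.1436]),eef_rot=np.array([179.9,0,177.5]));C=cam("wrist",o)
for uv,z in[((500,222),.008),((558,222),.008),((503,360),.005),((518,360),.005),((511,308),.008)]:print(uv,at(C,uv,z))
print(rows([.475,-.207,.13],179))
cv2.imwrite("pics/w7.png",r.snapshot("wrist")[:,:,::-1])
```

```text
(500, 222) [ 0.41593943 -0.22701528  0.008     ]
(558, 222) [ 0.41787242 -0.18362901  0.008     ]
(503, 360) [ 0.53478142 -0.21505754  0.005     ]
(518, 360) [ 0.53526164 -0.20265238  0.005     ]
(511, 308) [ 0.48671009 -0.2134299   0.008     ]
(array([-1.25,  4.21,  0.44]), array([-0.04,  0.04, -0.2 ]))
```

Request:
play_rows:
  targets:
    - [-0.5,1,0.1,0,0,-0.1]
    - [-1,2.5,0.3,0,0,-0.2]
    - [-2.05,4.2,0.44,0,0,-0.2]
    - [-2.05,4.2,0.44,0,0,-0.2]
    - [-2.05,4.2,0.44,0,0,-0.2]
    - [-2.05,4.2,0.44,0,0,-0.2]
    - [-2.05,4.2,0.44,0,0,-0.2]
    - [-2.05,4.2,0.44,0,0,-0.2]
    - [-2.05,4.2,0.44,0,0,-0.2]
    - [-2.05,4.2,0.44,0,0,-0.2]
  grip: 0.1

```text
time: 18.65
tool_pos: [0.5047, -0.2076, 0.1259]
eef_rot: [-180.0, 0.0, 178.9]
contact_force: [0.6, -0.7, -0.7]
width: 0.0428
gripper_force: 0.0
```

Run:
```python
from h import *
o=r.get_obs();im=r.snapshot("wrist");cv2.imwrite("pics/w8.png",im[:,:,::-1])
b=cv2.resize(cv2.imread("pics/w7.png"),(400,300));a=im[60:360,120:520,::-1]
cv2.imwrite("pics/w8c.png",np.hstack([a,b]))
print(o['tool_pos'],o['eef_rot'],rows([.5065,-.2075,.018],178.5))
C=cam("wrist",o)
for p in[(.5065,-.2075,.005),(.4975,-.2075,.008),(.4155,-.206,.008),(.535,-.2088,.005)]:print(proj(C,p)-[120,60])
```

```text
[ 0.50472656 -0.20760456  0.12593376] [-1.79993422e+02  7.67514549e-03  1.78945377e+02] (array([-0.04,  0.  ,  2.7 ]), array([-0.  ,  0.  ,  0.06]))
[193.53520094 176.56714726]
[193.31267575 165.34228302]
[193.33563589  44.28235609]
[192.47688056 213.76026233]
```

View pics/w8c.png

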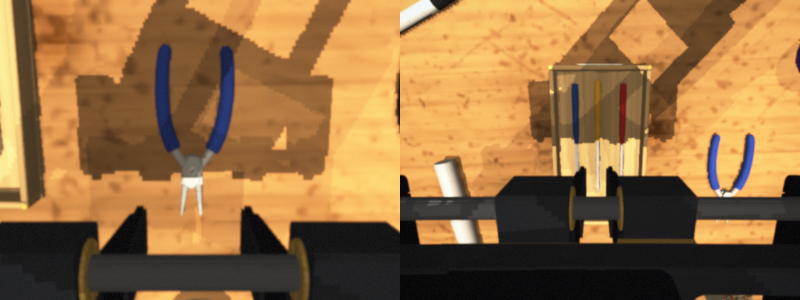

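The three files lie side by side in the tray. The pliers' nose is under the gripper at crop column 193, with its tips at row 214.

Request:
play_rows:
  targets:
    - [-0.04,0,1,0,0,0]
    - [-0.04,0,2,0,0,0]
    - [-0.04,0,2.5,0,0,0]
    - [-0.04,0,2.71,0,0,0]
    - [-0.04,0,2.71,0,0,0]
    - [-0.04,0,2.71,0,0,0]

```text
time: 19.3
tool_pos: [0.5077, -0.2074, 0.0189]
eef_rot: [-179.9, 0.1, 179.0]
contact_force: [0.9, 0.3, -0.3]
width: 0.0427
gripper_force: 0.0
```

Request:
play_rows:
  targets:
    - [0,0,0,0,0,0]
    - [0,0,0,0,0,0]
    - [0,0,0,0,0,0]
    - [0,0,0,0,0,0]
    - [0,0,0,0,0,0]
    - [0,0,0,0,0,0]
    - [0,0,-0.6,0,0,0]
    - [0,0,-1.3,0,0,0]
    - [0,0,-2,0,0,0]
    - [0,0,-3,0,0,0]
    - [0,0,-3,0,0,0]
    - [0,0,-3,0,0,0]
  grip: 1
  newtons: 45

```text
time: 20.5
tool_pos: [0.507, -0.2069, 0.1382]
eef_rot: [-180.0, 0.1, 179.0]
contact_force: [-1.0, 0.7, -1.8]
width: 0.0154
gripper_force: 45.9
```

Run:
```python
from h import *
im=r.snapshot("wrist");cv2.imwrite("pics/w9.png",im[:,:,::-1])
print(rows([.476,.305,.15],180))
```

```text
(array([ 0.97, 12.77, -0.33]), array([ 0.01, -0.01, -0.12]))
```

Request:
play_rows:
  targets:
    - [0.1,1,-0.2,0,0,0]
    - [0.3,3.5,-0.33,0,0,0]
    - [0.3,3.5,-0.33,0,0,0]
    - [0.6,8,-0.33,0,0,0]
    - [0.6,8,-0.33,0,0,0]
    - [0.6,8,-0.33,0,0,-0.1]
    - [0.6,8,-0.33,0,0,-0.1]
    - [0.95,12.8,-0.33,0,0,-0.12]
    - [0.95,12.8,-0.33,0,0,-0.12]
    - [0.95,12.8,-0.33,0,0,-0.12]
    - [0.95,12.8,-0.33,0,0,-0.12]
    - [0.95,12.8,-0.33,0,0,-0.12]
    - [0.95,12.8,-0.33,0,0,-0.12]
    - [0.95,12.8,-0.33,0,0,-0.12]
    - [0.95,12.8,-0.33,0,0,-0.12]

```text
time: 22.05
tool_pos: [0.4771, 0.3044, 0.1498]
eef_rot: [-179.9, -0.1, 179.9]
contact_force: [0.7, 0.4, -0.7]
width: 0.0158
gripper_force: 45.9
```

Run:
```python
from h import *
o=r.get_obs();im=r.snapshot("wrist");cv2.imwrite("pics/w10.png",im[:,:,::-1])
C=cam("wrist",o)
for x,y in[(-1,1),(1,1),(-1,-1),(1,-1)]:print(x,y,proj(C,(.4472+.08*x,.344+.08*y,.03)))
print(o['tool_pos'],rows([.478,.307,.0245],179.5))
```

```text
-1 1 [496.85684199  70.50431393]
1 1 [472.85600071 299.39793406]
-1 -1 [251.48903499  71.44898198]
1 -1 [259.96412467 299.519223  ]
[0.47712105 0.30438253 0.14977882] (array([-0.02,  0.07,  3.14]), array([-0.  , -0.01,  0.05]))
```

View pics/w10.png

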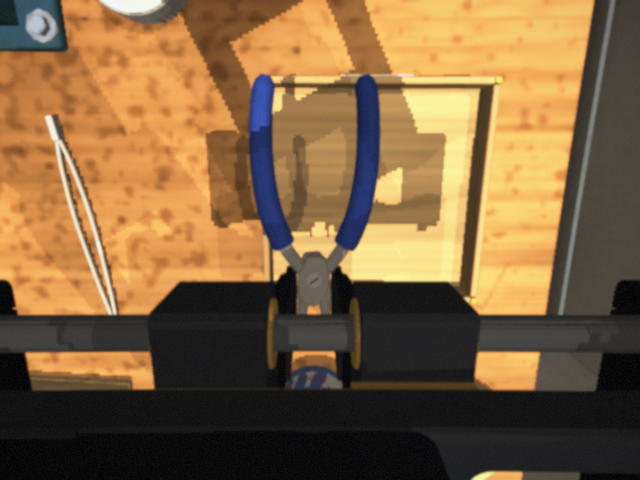

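Request:
play_rows:
  targets:
    - [-0.07,0.14,1,0,0,0.05]
    - [-0.07,0.14,2,0,0,0.05]
    - [-0.07,0.14,2.6,0,0,0.05]
    - [-0.07,0.14,2.9,0,0,0.05]
    - [-0.07,0.14,3.13,0,0,0.05]
    - [-0.07,0.14,3.13,0,0,0.05]
    - [-0.07,0.14,3.13,0,0,0.05]

```text
time: 22.8
tool_pos: [0.4812, 0.3117, 0.0269]
eef_rot: [179.9, 0.1, 179.6]
contact_force: [-0.3, -0.7, -0.6]
width: 0.0156
gripper_force: 45.9
```

Request:
play_rows:
  targets:
    - [0,0,0,0,0,0]
    - [0,0,0,0,0,0]
    - [0,0,0,0,0,0]
    - [0,0,0,0,0,0]
    - [0,0,-0.5,0,0,0]
    - [0,0,-1.5,0,0,0]
    - [0,0,-2.5,0,0,0]
    - [0,0,-3.3,0,0,0]
    - [0,0,-3.3,0,0,0]
    - [0,0,-3.3,0,0,0]
  grip: 0.4

```text
time: 23.8
tool_pos: [0.4805, 0.3117, 0.1584]
eef_rot: [179.9, 0.1, 179.6]
contact_force: [0.2, 0.2, -0.2]
width: 0.0283
gripper_force: 0.0
```

Run:
```python
from h import *
# cutters pose from top0
T=cam("top");t=lambda u,v:(120+u/2.1,150+v/2.1)
h=(at(T,t(412,250),.008)+at(T,t(455,254),.008))/2;n=at(T,t(440,175),.005);d=(n-h)[:2];d/=np.linalg.norm(d);a=np.degrees(np.arctan2(d[1],d[0]))
g=n[:2]-d*(.0495-.031);print(h,n,a,g)
print(rows([g[0],g[1],.14],180+a))
```

```text
[ 0.41462869 -0.03626474  0.008     ] [ 0.50721683 -0.04187874  0.005     ] -3.4698336675369434 [ 0.48875075 -0.04075907]
(array([-0.27, -8.81,  0.45]), array([0.01, 0.01, 0.38]))
```

Request:
play_rows:
  targets:
    - [0,-1,0,0,0,0.1]
    - [-0.1,-4,0.2,0,0,0.2]
    - [-0.1,-4,0.2,0,0,0.2]
    - [-0.27,-8.81,0.45,0,0,0.38]
    - [-0.27,-8.81,0.45,0,0,0.38]
    - [-0.27,-8.81,0.45,0,0,0.38]
    - [-0.27,-8.81,0.45,0,0,0.38]
    - [-0.27,-8.81,0.45,0,0,0.38]
    - [-0.27,-8.81,0.45,0,0,0.38]
    - [-0.27,-8.81,0.45,0,0,0.38]
    - [-0.27,-8.81,0.45,0,0,0.38]
    - [-0.27,-8.81,0.45,0,0,0.38]
  grip: 0

```text
time: 25.0
tool_pos: [0.4884, -0.0396, 0.1393]
eef_rot: [180.0, -0.0, 176.7]
contact_force: [-0.2, 0.0, 0.3]
width: 0.0476
gripper_force: 0.0
```

Run:
```python
from h import *
o=r.get_obs();im=r.snapshot("wrist");cv2.imwrite("pics/w11.png",im[:,:,::-1])
t=r.snapshot("top")[:,:,::-1];cv2.imwrite("pics/top2.png",t)
b=cv2.resize(t[150:350,120:500],None,fx=1.05,fy=1.5)
cv2.imwrite("pics/w11c.png",np.hstack([im[60:360,120:520,::-1],b]))
print(o['tool_pos'],o['eef_rot'])
C=cam("wrist",o)
for p in[(.4888,-.0408,.005),(.5072,-.0419,.005),(.4146,-.0363,.008)]:print(proj(C,p)-[120,60])
```

```text
[ 0.4883735  -0.03957729  0.1392868 ] [ 1.79982732e+02 -1.79173169e-02  1.76691962e+02]
[191.66407626 170.79598714]
[191.63363672 194.10632352]
[191.87230583  69.06447729]
```

View pics/w11c.png

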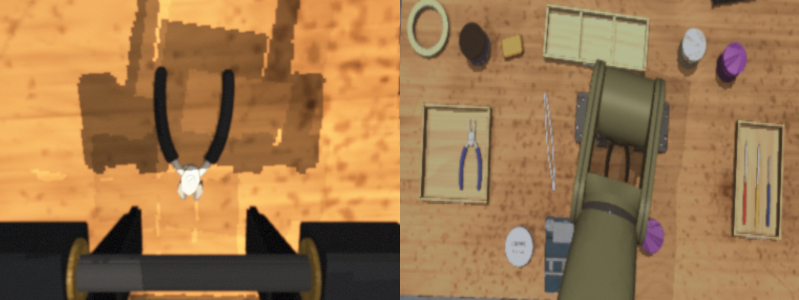

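The pliers lie flat in the square tray's right half. The cutters' nose is at crop (190,185) with its tip at row 199, so I'm gripping them.

Request:
play_rows:
  targets:
    - [-0.05,-0.03,1,0,0,0]
    - [-0.05,-0.03,2,0,0,0]
    - [-0.05,-0.03,2.7,0,0,0]
    - [-0.05,-0.03,3.03,0,0,0]
    - [-0.05,-0.03,3.03,0,0,0]
    - [-0.05,-0.03,3.03,0,0,0]
    - [-0.05,-0.03,3.03,0,0,0]

```text
time: 25.8
tool_pos: [0.4894, -0.0415, 0.0243]
eef_rot: [179.9, -0.5, 176.7]
contact_force: [-24.2, 4.4, 47.6]
width: 0.0478
gripper_force: 23.5
```

Request:
play_rows:
  targets:
    - [0,0,0,0,0,0]
    - [0,0,0,0,0,0]
    - [0,0,0,0,0,0]
    - [0,0,0,0,0,0]
    - [0,0,0,0,0,0]
    - [0,0,0,0,0,0]
    - [0,0,-0.6,0,0,0]
    - [0,0,-1.3,0,0,0]
    - [0,0,-2,0,0,0]
    - [0,0,-3,0,0,0]
    - [0,0,-3,0,0,0]
    - [0,0,-3,0,0,0]
  grip: 1
  newtons: 45

```text
time: 27.0
tool_pos: [0.4909, -0.0422, 0.1392]
eef_rot: [-180.0, 0.1, 176.6]
contact_force: [-0.4, 0.1, -1.4]
width: 0.016
gripper_force: 46.4
```

Run:
```python
from h import *
print(rows([.480,.383,.15],179.5))
```

```text
(array([ 0.9 , 10.59, -0.28]), array([-0.  ,  0.01, -0.36]))
```

Unexpected 48 N during the descent, so I'm looking before going on.

Run:
```python
from h import *
o=r.get_obs();im=r.snapshot("wrist");cv2.imwrite("pics/w12.png",im[:,:,::-1])
s=r.snapshot("scene")[:,:,::-1];cv2.imwrite("pics/scene3.png",s)
cv2.imwrite("pics/w12c.png",np.hstack([im[60:360,120:520,::-1],s[150:450,160:560]]))
```

```text
(no output)
```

View pics/w12c.png

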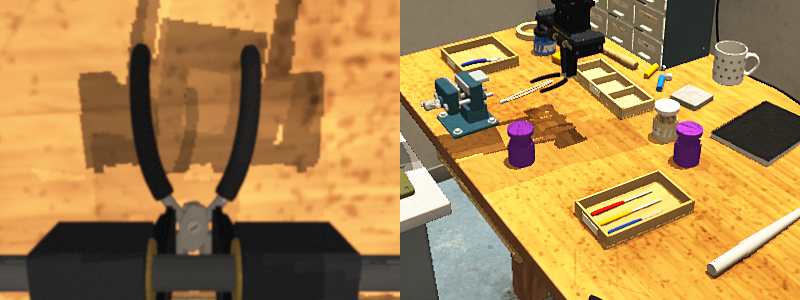

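The cutters are held squarely by the pivot; the contact was probably a fingertip on the handle root. Carrying on.

Request:
play_rows:
  targets:
    - [0.1,1,-0.2,0,0,0]
    - [0.4,4,-0.28,0,0,-0.2]
    - [0.4,4,-0.28,0,0,-0.2]
    - [0.4,4,-0.28,0,0,-0.2]
    - [0.9,10.55,-0.28,0,0,-0.36]
    - [0.9,10.55,-0.28,0,0,-0.36]
    - [0.9,10.55,-0.28,0,0,-0.36]
    - [0.9,10.55,-0.28,0,0,-0.36]
    - [0.9,10.55,-0.28,0,0,-0.36]
    - [0.9,10.55,-0.28,0,0,-0.36]
    - [0.9,10.55,-0.28,0,0,-0.36]
    - [0.9,10.55,-0.28,0,0,-0.36]
    - [0.9,10.55,-0.28,0,0,-0.36]

```text
time: 28.4
tool_pos: [0.4796, 0.3792, 0.1486]
eef_rot: [-179.9, -0.1, 179.3]
contact_force: [0.4, 0.5, -0.1]
width: 0.0163
gripper_force: 45.5
```

Run:
```python
from h import *
o=r.get_obs();im=r.snapshot("wrist");cv2.imwrite("pics/w13.png",im[:,:,::-1])
print(o['tool_pos'],o['eef_rot'],rows([.478,.381,.025],179.5))
```

```text
[0.47963539 0.37922154 0.14857732] [-1.79921887e+02 -7.31033469e-02  1.79341660e+02] (array([0.04, 0.04, 3.1 ]), array([-0.01, -0.01, -0.02]))
```

View pics/w13.png

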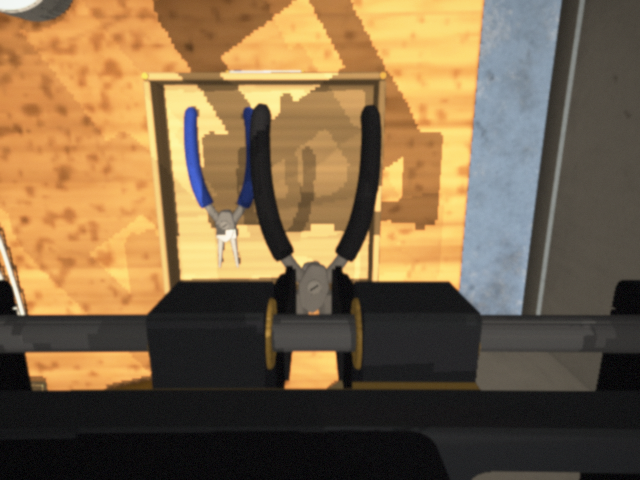

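Tool image: the blue pliers span columns 186–254 in the tray, the inner +y wall is at ≈376, and the cutters hang centred over the gap. I'll lower them.

Request:
play_rows:
  targets:
    - [0.04,0,1,0,0,0]
    - [0.04,0,2,0,0,0]
    - [0.04,0,2.5,0,0,0]
    - [0.04,0,2.8,0,0,0]
    - [0.04,0,3,0,0,0]
    - [0.04,0,3.08,0,0,0]
    - [0.04,0,3.08,0,0,0]
    - [0.04,0,3.08,0,0,0]

```text
time: 29.25
tool_pos: [0.479, 0.3811, 0.0287]
eef_rot: [180.0, 0.0, 179.4]
contact_force: [-1.6, -1.8, 5.1]
width: 0.0162
gripper_force: 58.3
```

Request:
play_rows:
  targets:
    - [0,0,0,0,0,0]
    - [0,0,0,0,0,0]
    - [0,0,0,0,0,0]
    - [0,0,0,0,0,0]
    - [0,0,-0.5,0,0,0]
    - [0,0,-1.5,0,0,0]
    - [0,0,-2.5,0,0,0]
    - [0,0,-3.3,0,0,0]
    - [0,0,-3.3,0,0,0]
    - [0,0,-3.3,0,0,0]
  grip: 0.5

```text
time: 30.25
tool_pos: [0.4785, 0.3813, 0.1591]
eef_rot: [179.9, 0.1, 179.4]
contact_force: [0.1, -0.4, -1.2]
width: 0.0237
gripper_force: 0.0
```

Run:
```python
from h import *
np.set_printoptions(precision=4,suppress=True)
im=r.snapshot("wrist");cv2.imwrite("pics/w14.png",im[:,:,::-1])
T=r.snapshot("top");cv2.imwrite("pics/top4.png",T[:,:,::-1])
t0=cv2.imread("pics/top0.png")[:,:,::-1].astype(int)
d=np.abs(T.astype(int)-t0).sum(2)
for n,(x0,y0,x1,y1) in dict(mix=(385,165,415,200),blu=(172,160,212,200)).items():print(n,d[y0:y1,x0:x1].mean())
C=cam("top")
t=lambda u,v:(120+u/2.1,150+v/2.1)
for n,p,z in[("mix",(588,62),.082),("blu",(146,57),.068)]:print(n,at(C,t(*p),z))
print(rows([.63,.30,.17],180))
```

```text
mix 26.683809523809522
blu 17.314375
mix [ 0.6331 -0.205   0.082 ]
blu [0.6288 0.3012 0.068 ]
(array([-3.84, -1.97, -0.35]), array([-0.01, -0.02, -0.07]))
```

Run:
```python
from h import *
a=cv2.imread("pics/top0.png");b=cv2.imread("pics/top4.png")
for n,(x,y,w) in dict(mix=(399,180,13),blu=(190,178,14),wax=(227,181,11),twz=(263,245,34)).items():
    t=a[y-w:y+w+1,x-w:x+w+1];m=cv2.matchTemplate(b[y-w-25:y+w+26,x-w-25:x+w+26],t,cv2.TM_CCOEFF_NORMED)
    _,s,_,p=cv2.minMaxLoc(m);print(n,p[0]-25,p[1]-25,round(s,2))
```

```text
mix 0 0 1.0
blu 0 0 1.0
wax 0 0 0.99
twz 0 0 0.75
```

Request:
play_rows:
  targets:
    - [-0.5,0,-1,0,0,0]
    - [-2,-1,-1,0,0,0]
    - [-2,-1,-1,0,0,0]
    - [-3.78,-1.95,-0.8,0,0,0]
    - [-3.78,-1.95,-0.8,0,0,0]
    - [-3.78,-1.95,-0.8,0,0,0]
    - [-3.78,-1.95,-0.8,0,0,0]
    - [-3.78,-1.95,-0.8,0,0,0]
    - [-3.78,-1.95,-0.8,0,0,0]
    - [-3.78,-1.95,-0.8,0,0,0]
    - [-3.78,-1.95,-0.8,0,0,0]
  grip: -1
  newtons: 30

```text
time: 31.45
tool_pos: [0.6281, 0.3021, 0.1906]
eef_rot: [180.0, 0.0, 179.5]
contact_force: [-0.7, -0.8, 0.3]
width: 0.0949
gripper_force: 0.0
```

Run:
```python
from h import *
np.set_printoptions(precision=4,suppress=True)
o=r.get_obs();im=r.snapshot("wrist");cv2.imwrite("pics/w15.png",im[:,:,::-1])
C=cam("wrist",o);print(o['tool_pos'],o['eef_rot'])
print(proj(C,(.6288,.3012,.068)))
g=im.astype(int).sum(2)
for z in(.068,):
  c=proj(C,(.6288,.3012,z));print("expected lid centre",c)
m=(g<150).astype(np.uint8);m[285:]=0
n,l,s,cc=cv2.connectedComponentsWithStats(m);print([(tuple(map(int,s[k])),cc[k].round(1)) for k in range(1,n) if s[k,4]>400])
for v in(200,230,260):print(v,[tuple(map(int,im[v,u])) for u in range(190,440,16)])
print(rows([.629,.3012,.045],180))
```

```text
[0.6281 0.3021 0.1906] [179.9923   0.02   179.4902]
[312.0798 234.6294]
expected lid centre [312.0798 234.6294]
[((462, 0, 15, 87, 657), array([468.7,  41.5])), ((521, 0, 119, 285, 4120), array([571.1, 146.3])), ((277, 187, 80, 87, 5300), array([316. , 231.6]))]
200 [(196, 127, 67), (203, 135, 72), (148, 97, 52), (93, 63, 31), (113, 73, 39), (92, 59, 32), (76, 57, 43), (22, 20, 18), (18, 18, 18), (16, 17, 19), (108, 72, 39), (109, 74, 42), (112, 72, 38), (115, 77, 42), (110, 71, 37), (111, 76, 42)]
230 [(210, 141, 67), (240, 174, 53), (240, 175, 53), (237, 177, 54), (212, 140, 74), (155, 97, 47), (15, 16, 14), (19, 18, 19), (20, 17, 16), (16, 14, 15), (18, 18, 17), (206, 136, 72), (214, 141, 74), (171, 113, 62), (241, 234, 154), (225, 152, 82)]
260 [(213, 142, 76), (200, 133, 72), (191, 126, 67), (174, 115, 61), (178, 116, 63), (195, 127, 65), (63, 46, 32), (28, 26, 27), (32, 31, 32), (30, 30, 29), (172, 111, 57), (207, 137, 74), (210, 139, 74), (156, 140, 88), (226, 163, 97), (240, 173, 93)]
(array([-0.02, -0.02,  3.64]), array([ 0.  ,  0.  , -0.07]))
```

Lid seen at (316,231) against the predicted (312,235), so the jar has not moved and its height is confirmed. Descending.

Request:
play_rows:
  targets:
    - [-0.02,0.03,1,0,0,0]
    - [-0.02,0.03,2,0,0,0]
    - [-0.02,0.03,2.8,0,0,0]
    - [-0.02,0.03,3.3,0,0,0]
    - [-0.02,0.03,3.6,0,0,0]
    - [-0.02,0.03,3.64,0,0,0]
    - [-0.02,0.03,3.64,0,0,0]

```text
time: 32.2
tool_pos: [0.6299, 0.303, 0.0456]
eef_rot: [180.0, 0.1, 179.4]
contact_force: [0.9, 0.5, 0.3]
width: 0.0952
gripper_force: 0.0
```

Request:
play_rows:
  targets:
    - [0,0,0,0,0,0]
    - [0,0,0,0,0,0]
    - [0,0,0,0,0,0]
    - [0,0,0,0,0,0]
    - [0,0,0,0,0,0]
    - [0,0,0,0,0,0]
    - [0,0,-0.5,0,0,0]
    - [0,0,-1.5,0,0,0]
    - [0,0,-2,0,0,0]
    - [0,0,-2,0,0,0]
  grip: 1

```text
time: 33.2
tool_pos: [0.6317, 0.3036, 0.1292]
eef_rot: [179.8, 0.4, 179.4]
contact_force: [-0.1, 0.2, -0.1]
width: 0.0594
gripper_force: 30.0
```

Run:
```python
from h import *
c=np.array([.6472,.0189,0]);M=R.from_euler('z',-3.9,degrees=True)
for y in(.08,0,-.08):print(c+M.apply([0,y,0]))
p=c+M.apply([0,.08,0]);p[2]=.13
print(rows(p,176.1))
```

```text
[0.65264122 0.09871474 0.        ]
[0.6472 0.0189 0.    ]
[ 0.64175878 -0.06091474  0.        ]
(array([-0.57, -5.12, -0.03]), array([0.02, 0.05, 0.42]))
```

Request:
play_rows:
  targets:
    - [-0.2,-1.2,-0.1,0,0,0.1]
    - [-0.4,-3,-0.1,0,0,0.3]
    - [-0.4,-3,-0.1,0,0,0.3]
    - [-0.53,-5.12,-0.1,0,0,0.42]
    - [-0.53,-5.12,-0.1,0,0,0.42]
    - [-0.53,-5.12,-0.1,0,0,0.42]
    - [-0.53,-5.12,-0.1,0,0,0.42]
    - [-0.53,-5.12,-0.1,0,0,0.42]
    - [-0.53,-5.12,-0.1,0,0,0.42]
    - [-0.53,-5.12,-0.1,0,0,0.42]

```text
time: 34.2
tool_pos: [0.6484, 0.0989, 0.1284]
eef_rot: [180.0, -0.0, 176.2]
contact_force: [-0.2, 0.5, -1.5]
width: 0.0594
gripper_force: 30.0
```

Run:
```python
from h import *
o=r.get_obs();im=r.snapshot("wrist");cv2.imwrite("pics/w16.png",im[:,:,::-1])
cv2.imwrite("pics/top5.png",r.snapshot("top")[:,:,::-1])
t=cv2.imread("pics/top5.png")[150:350,120:500];cv2.imwrite("pics/w16c.png",np.hstack([im[60:360,60:460,::-1],cv2.resize(t,None,fx=1.05,fy=1.5)]))
C=cam("wrist",o);M=R.from_euler('z',-3.9,degrees=True);c=np.array([.6472,.0189,.03])
for x,y in[(-.045,.1225),(-.045,.04),(-.045,-.04),(-.045,-.1225)]:print(proj(C,c+M.apply([x,y,0]))-[60,60])
print(o['tool_pos'],rows([.6526,.0987,.0515],176.1))
```

```text
[319.4849165  121.12748444]
[191.52433147 120.94738561]
[ 66.6888104 120.5706495]
[-64.2419003  119.97121602]
[0.64837191 0.09888759 0.12839049] (array([-0.1 ,  0.01,  1.93]), array([0.  , 0.  , 0.01]))
```

View pics/w16c.png

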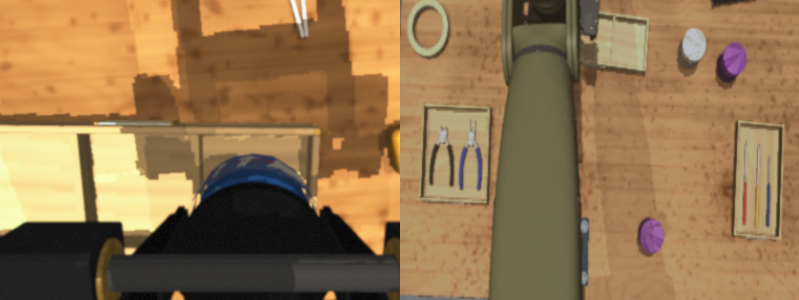

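The tray contents are fine (cutters and pliers side by side, three files). The blue jar is centred over the +y cell: cell edges at columns 203–308 in the crop, jar 200–318 nearer the camera. I'll lower it.

Request:
play_rows:
  targets:
    - [-0.15,0,0.5,0,0,0]
    - [-0.15,0,1,0,0,0]
    - [-0.15,0,1.4,0,0,0]
    - [-0.15,0,1.7,0,0,0]
    - [-0.15,0,1.85,0,0,0]
    - [-0.15,0,1.93,0,0,0]
    - [-0.15,0,1.93,0,0,0]
    - [-0.15,0,1.93,0,0,0]

```text
time: 35.1
tool_pos: [0.6552, 0.0974, 0.0524]
eef_rot: [180.0, 0.1, 176.1]
contact_force: [0.3, -0.9, -0.9]
width: 0.0599
gripper_force: 30.0
```

Run:
```python
from h import *
o=r.get_obs();print(o['tool_pos'],o['contact_force'],o['moment'])
```

```text
[0.65518693 0.09735677 0.05240859] [ 0.31312448 -0.89254977 -0.89206141] [-0.03321863 -0.00113139 -0.00717846]
```

Request:
play_rows:
  targets:
    - [0,0,0,0,0,0]
    - [0,0,0,0,0,0]
    - [0,0,0,0,0,0]
    - [0,0,0,0,0,0]
    - [0,0,-0.5,0,0,0]
    - [0,0,-1.5,0,0,0]
    - [0,0,-2.5,0,0,0]
    - [0,0,-3.5,0,0,0]
    - [0,0,-3.5,0,0,0]
    - [0,0,-3.5,0,0,0]
  grip: -0.68

```text
time: 36.1
tool_pos: [0.6553, 0.0973, 0.1933]
eef_rot: [180.0, 0.2, 176.1]
contact_force: [-0.1, 0.1, -0.7]
width: 0.0798
gripper_force: 0.0
```

Run:
```python
from h import *
T=cam("top");t=lambda u,v:(120+u/2.1,150+v/2.1)
print(at(T,t(669,79),.082),at(T,t(588,60),.082),at(T,t(576,92),0))
a=cv2.imread("pics/top0.png");im=r.snapshot("top")[:,:,::-1];cv2.imwrite("pics/top6.png",im)
for n,(x,y,w) in dict(mix=(399,180,13)).items():
    q=a[y-w:y+w+1,x-w:x+w+1];m=cv2.matchTemplate(im[y-w-25:y+w+26,x-w-25:x+w+26].copy(),q,cv2.TM_CCOEFF_NORMED)
    _,s,_,p=cv2.minMaxLoc(m);print(n,p[0]-25,p[1]-25,round(s,2))
print(r.get_obs()['qpos'],rows([.633,-.205,.19],200))
```

```text
[ 0.61596637 -0.29713603  0.082     ] [ 0.63538405 -0.20494174  0.082     ] [ 0.61310945 -0.20457949  0.        ]
mix 0 0 1.0
[ 3.80984316e+00  9.94120677e+00  9.50448861e+01 -5.57756152e-04
  7.50318217e+01 -8.22636693e+01] (array([ 0.01, -7.58,  0.03]), array([ 0.  , -0.  , -2.99]))
```

Request:
play_rows:
  targets:
    - [0,-1.2,0,0,0,-0.5]
    - [0,-4,0,0,0,-1.5]
    - [0,-4,0,0,0,-1.5]
    - [0,-7.58,0.03,0,0,-3]
    - [0,-7.58,0.03,0,0,-3]
    - [0,-7.58,0.03,0,0,-3]
    - [0,-7.58,0.03,0,0,-3]
    - [0,-7.58,0.03,0,0,-3]
    - [0,-7.58,0.03,0,0,-3]
    - [0,-7.58,0.03,0,0,-3]
    - [0,-7.58,0.03,0,0,-3]

```text
time: 37.25
tool_pos: [0.634, -0.2035, 0.19]
eef_rot: [180.0, -0.0, -159.8]
contact_force: [0.2, -0.3, -0.2]
width: 0.0797
gripper_force: 0.0
```

Run:
```python
from h import *
np.set_printoptions(precision=4,suppress=True)
o=r.get_obs();im=r.snapshot("wrist");cv2.imwrite("pics/w17.png",im[:,:,::-1])
C=cam("wrist",o);print(o['tool_pos'],o['eef_rot'],"exp lid",proj(C,(.633,-.205,.082)))
h=cv2.cvtColor(im,cv2.COLOR_RGB2HSV)
m=((h[:,:,1]<60)&(h[:,:,2]>120)).astype(np.uint8);m[285:]=0
n,l,s,cc=cv2.connectedComponentsWithStats(m);print([(tuple(map(int,s[k])),cc[k].round(1)) for k in range(1,n) if s[k,4]>300])
m=((h[:,:,0]>130)&(h[:,:,0]<165)&(h[:,:,1]>120)&(h[:,:,2]>40)).astype(np.uint8)
n,l,s,cc=cv2.connectedComponentsWithStats(m);print("purple",[(tuple(map(int,s[k])),cc[k].round(1)) for k in range(1,n) if s[k,4]>300], proj(C,(.616,-.297,.082)))
```

```text
[ 0.634  -0.2035  0.19  ] [ 179.9755   -0.0143 -159.8068] exp lid [312.0206 236.666 ]
[((275, 200, 72, 73, 3888), array([310.5, 236.6]))]
purple [((151, 122, 98, 79, 5929), array([197.3, 159.3]))] [190.4378 166.7095]
```

Lid seen at (310.5,236.6) against the expected (312,236.7), so its position and height agree. Gripping.

Request:
play_rows:
  targets:
    - [0,-0.03,1,0,0,0]
    - [0,-0.03,1.8,0,0,0]
    - [0,-0.03,2.6,0,0,0]
    - [0,-0.03,3.2,0,0,0]
    - [0,-0.03,3.5,0,0,0]
    - [0,-0.03,3.5,0,0,0]
    - [0,-0.03,3.5,0,0,0]

```text
time: 38.0
tool_pos: [0.6351, -0.2063, 0.0515]
eef_rot: [-179.9, 0.1, -159.9]
contact_force: [0.7, 0.0, -0.1]
width: 0.08
gripper_force: 0.0
```

Request:
play_rows:
  targets:
    - [0,0,0,0,0,0]
    - [0,0,0,0,0,0]
    - [0,0,0,0,0,0]
    - [0,0,0,0,0,0]
    - [0,0,0,0,0,0]
    - [0,0,0,0,0,0]
    - [0,0,-0.5,0,0,0]
    - [0,0,-1.5,0,0,0]
    - [0,0,-2.3,0,0,0]
    - [0,0,-2.3,0,0,0]
  grip: 1

```text
time: 39.0
tool_pos: [0.6373, -0.2077, 0.1484]
eef_rot: [-179.6, 0.4, -159.9]
contact_force: [0.6, -0.5, -0.6]
width: 0.0528
gripper_force: 30.0
```

Run:
```python
from h import *
print(rows([.6438,-.061,.14],176.1))
```

```text
(array([-1.41,  3.39,  0.2 ]), array([-0.04,  0.06,  3.  ]))
```

Request:
play_rows:
  targets:
    - [-0.3,0.8,0,0,0,0.5]
    - [-0.8,2,0.1,0,0,1.5]
    - [-0.8,2,0.1,0,0,1.5]
    - [-1.4,3.4,0.2,0,0,3]
    - [-1.4,3.4,0.2,0,0,3]
    - [-1.4,3.4,0.2,0,0,3]
    - [-1.4,3.4,0.2,0,0,3]
    - [-1.4,3.4,0.2,0,0,3]
    - [-1.4,3.4,0.2,0,0,3]
    - [-1.4,3.4,0.2,0,0,3]

```text
time: 40.0
tool_pos: [0.6402, -0.0603, 0.1343]
eef_rot: [-180.0, 0.0, 176.0]
contact_force: [-0.4, -0.7, -1.2]
width: 0.053
gripper_force: 30.0
```

Run:
```python
from h import *
cv2.imwrite("pics/w18.png",r.snapshot("wrist")[:,:,::-1])
print(r.get_obs()['tool_pos'],rows([.6438,-.061,.0575],176.1))
```

```text
[ 0.64013622 -0.06014095  0.13432425] (array([-0.09, -0.01,  1.92]), array([-0.  ,  0.  , -0.01]))
```

Request:
play_rows:
  targets:
    - [-0.09,0,0.5,0,0,0]
    - [-0.09,0,1,0,0,0]
    - [-0.09,0,1.4,0,0,0]
    - [-0.09,0,1.7,0,0,0]
    - [-0.09,0,1.85,0,0,0]
    - [-0.09,0,1.93,0,0,0]
    - [-0.09,0,1.93,0,0,0]
    - [-0.09,0,1.93,0,0,0]

```text
time: 40.85
tool_pos: [0.6443, -0.0597, 0.0579]
eef_rot: [-180.0, 0.1, 176.1]
contact_force: [0.3, 0.0, -0.5]
width: 0.0526
gripper_force: 30.0
```

Request:
play_rows:
  targets:
    - [0,0,0,0,0,0]
    - [0,0,0,0,0,0]
    - [0,0,0,0,0,0]
    - [0,0,0,0,0,0]
    - [0,0,-0.5,0,0,0]
    - [0,0,-1.5,0,0,0]
    - [0,0,-2.5,0,0,0]
    - [0,0,-3.5,0,0,0]
    - [0,0,-4,0,0,0]
    - [0,0,-4,0,0,0]
    - [2,0,-4,0,0,0]
    - [4,0,-4,0,0,0]
    - [6,0,-4,0,0,0]
    - [6,0,-4,0,0,0]
    - [6,0,-4,0,0,0]
    - [6,0,-4,0,0,0]
  grip: -0.68

```text
time: 42.45
tool_pos: [0.3998, -0.0424, 0.2141]
eef_rot: [180.0, -0.2, 176.0]
contact_force: [0.3, -0.6, -0.5]
width: 0.0799
gripper_force: 0.0
```

Run:
```python
from h import *
np.set_printoptions(precision=3,suppress=True)
im=r.snapshot("top");cv2.imwrite("pics/top7.png",im[:,:,::-1]);sc=r.snapshot("scene");cv2.imwrite("pics/scene7.png",sc[:,:,::-1])
C=cam("top");S=cam("scene")
h=cv2.cvtColor(im,cv2.COLOR_RGB2HSV)
print("lid exp blue",proj(C,(.655,.0975,.073)),"mix",proj(C,(.644,-.061,.087)))
def cc(m,box,lo):
    x0,y0,x1,y1=box;n,l,s,c=cv2.connectedComponentsWithStats(m[y0:y1,x0:x1].astype(np.uint8))
    return [(c[k]+[x0,y0],int(s[k,4])) for k in range(1,n) if s[k,4]>lo]
print("blue",cc(im.astype(int).sum(2)<120,(250,130,370,205),80))
print("mix",cc((h[:,:,1]<60)&(h[:,:,2]>110),(250,130,370,205),80))
H=[("red",(h[:,:,0]<6)|(h[:,:,0]>174),120),("yel",(h[:,:,0]>17)&(h[:,:,0]<24),190),("blue",(h[:,:,0]>105)&(h[:,:,0]<130),120)]
for n,m,sm in H:print(n,[(at(C,p,.01)[:2],a) for p,a in cc(m&(h[:,:,1]>sm),(435,228,490,312),12)])
print("pl",[(at(C,p,.012)[:2],a) for p,a in cc(H[2][1]&(h[:,:,1]>120),(138,215,210,290),12)])
print("cut",[(at(C,p,.012)[:2],a) for p,a in cc(im.astype(int).sum(2)<130,(148,225,200,278),12)])
a=cv2.imread("pics/top0.png")
for n,(x,y,w) in dict(wax=(227,181,11),twz=(263,245,34)).items():
    q=a[y-w:y+w+1,x-w:x+w+1];m=cv2.matchTemplate(im[y-w-15:y+w+16,x-w-15:x+w+16,::-1].copy(),q,cv2.TM_CCOEFF_NORMED)
    _,s,_,p=cv2.minMaxLoc(m);print(n,p[0]-15,p[1]-15,round(s,2))
```

```text
lid exp blue [273.875 168.097] mix [339.854 173.004]
blue []
mix [(array([358.83 , 133.588]), 165), (array([338.392, 172.64 ]), 444), (array([308.717, 164.387]), 106)]
red [(array([ 0.384, -0.34 ]), 53)]
yel []
blue []
pl []
cut []
wax 0 0 1.0
twz 0 0 0.68
```

Run:
```python
from h import *
a=cv2.imread("pics/top0.png");b=cv2.imread("pics/top5.png");c=cv2.imread("pics/top7.png")
def tm(n,src,box,q=15):
    x0,y0,x1,y1=box;m=cv2.matchTemplate(c[y0-q:y1+q,x0-q:x1+q],src[y0:y1,x0:x1],cv2.TM_CCOEFF_NORMED)
    _,s,_,p=cv2.minMaxLoc(m);print(n,p[0]-q,p[1]-q,round(s,3))
tm("files",b,(437,230,486,310));tm("files inner",b,(447,243,478,302));tm("plcut",b,(140,220,204,285));tm("plcut inner",b,(147,228,198,278));tm("twz",a,(254,210,270,279))
# blue lid: template from top0 (centre 190,177) against crate area
q=a[162:193,174:206];m=cv2.matchTemplate(c[135:205,240:370],q,cv2.TM_CCOEFF_NORMED);_,s,_,p=cv2.minMaxLoc(m);print("blue lid",p[0]+240+15.5,p[1]+135+15,round(s,2))
g=c.sum(2)[140:200,250:300];v,u=np.nonzero(g<170);print("dark",u.mean()+250,v.mean()+140,len(u),u.min()+250,u.max()+250,v.min()+140,v.max()+140)
```

```text
files 0 0 0.999
files inner 0 0 0.999
plcut 0 0 0.592
plcut inner -4 0 0.499
twz 0 0 0.998
blue lid 272.5 167 0.8
dark 274.29489603024575 169.75614366729678 529 262 286 156 184
```

The files, both jars and the tweezers check out. The square tray differs from before, so I'm checking whether that's only a shadow.

Run:
```python
from h import *
b=cv2.imread("pics/top5.png");c=cv2.imread("pics/top7.png")
x0,y0,x1,y1=138,216,210,288
C=cam("top")
for n,i in(("5",b),("7",c)):
    i=i[y0:y1,x0:x1].astype(int);B,G,Rd=i[:,:,0],i[:,:,1],i[:,:,2];print(n,i.mean((0,1)))
    for k,m in(("blue",B-Rd>15),("black",(i.sum(2)<150)&(B-Rd<15)&(B-Rd>-12))):
        m[:6]=m[-6:]=0;m[:,:6]=m[:,-6:]=0
        v,u=np.nonzero(m);print(k,len(u),(u.min()+x0,u.max()+x0,v.min()+y0,v.max()+y0) if len(u) else "",at(C,(u.mean()+x0,v.mean()+y0),.012)[:2] if len(u) else "")
m=np.abs(b[y0:y1,x0:x1].astype(int)-c[y0:y1,x0:x1]).sum(2)[::3,::2]
for r_ in m:print(''.join(' .:*#'[min(4,x//40)] for x in r_))
i=c[y0:y1,x0:x1].astype(int);print()
for r_ in i[::2]:print(''.join('B' if p[0]-p[2]>15 else 'K' if p.sum()<160 else '+' if p.sum()<300 else 'o' if max(p)-min(p)<45 else '.' for p in r_))
```

```text
5 [102.16763117 136.94174383 158.0943287 ]
blue 145 (np.int64(177), np.int64(197), np.int64(248), np.int64(275)) [0.42887446 0.31376718]
black 0  
7 [ 98.03414352 132.10339506 153.07368827]
blue 140 (np.int64(177), np.int64(196), np.int64(248), np.int64(275)) [0.42901724 0.31377249]
black 0  
                                    
                                    
                                    
                                    
                                    
                                    
        .                           
       ... #..                      
       ...#*:*                      
       .: .#..                      
     *..#: .#.#:                    
    *####* #####                    
   .## ##  .##*#*                   
   #####.   ##.##                   
   ##.##    :####                   
   ##.#*    .####                   
   ##*#:    .####                   
   ####     .####                   
   ####     :####                   
   ## *     .#.##                   
                                    
                             
[... 2010 characters left out ...]
.........oBB+.............ooBB+.....+++....
..+KKKKKK+...............+KK+.........oBB+.............oBBB+.....+++....
..++KKKK++...............+K+..........oBB+.............oBBB......+++....
..+++.................................oBB+.............oBB+......+++....
..+++..................................o+o.............o++.......+++....
..+K+............................................................+++....
..+++............................................................+++....
.................................................................+++....
....+++++++++..+.+++++++...oooo..................................++.....
............................................+.....+++++++++++++++++.....
```

Run:
```python
from h import *
np.set_printoptions(precision=4,suppress=True)
C=cam("top")
print("right edge",at(C,(138+27.8,216+50),.012),"left",at(C,(138+4.5,216+50),.012),at(C,(138+4.5,216+50),.035),"rim",at(C,(138+3,216+50),.03),at(C,(138+67.5,216+50),.03))
print(rows([.46,.345,.26],180))
```

```text
right edge [0.414  0.3652 0.012 ] left [0.4125 0.4236 0.012 ] [0.4121 0.4154 0.035 ] rim [0.4121 0.4209 0.03  ] [0.4162 0.2618 0.03  ]
(array([-0.75,  9.77, -1.11]), array([ 0.  , -0.  , -0.49]))
```

Request:
play_rows:
  targets:
    - [-0.3,2,-1,0,0,-0.2]
    - [-0.5,5,-1.1,0,0,-0.4]
    - [-0.5,5,-1.1,0,0,-0.4]
    - [-0.75,10.2,-1.1,0,0,-0.5]
    - [-0.75,10.2,-1.1,0,0,-0.5]
    - [-0.75,10.2,-1.1,0,0,-0.5]
    - [-0.75,10.2,-1.1,0,0,-0.5]
    - [-0.75,10.2,-1.1,0,0,-0.5]
    - [-0.75,10.2,-1.1,0,0,-0.5]
    - [-0.75,10.2,-1.1,0,0,-0.5]
    - [-0.75,10.2,-1.1,0,0,-0.5]
    - [-0.75,10.2,-1.1,0,0,-0.5]

```text
time: 43.75
tool_pos: [0.4624, 0.3606, 0.2605]
eef_rot: [-180.0, -0.0, 180.0]
contact_force: [0.3, 0.2, -0.2]
width: 0.0798
gripper_force: 0.0
```

Run:
```python
from h import *
o=r.get_obs();im=r.snapshot("wrist");cv2.imwrite("pics/w20.png",im[:,:,::-1])
np.save("w20.npy",np.r_[o['tool_pos'],o['eef_rot']]);C=cam("wrist",o);print(o['tool_pos'],o['eef_rot'])
P=[proj(C,(x,y,.03)) for x in(.367,.527) for y in(.264,.424)];print(np.round(P))
u0,u1=int(min(p[0] for p in P))-15,int(max(p[0] for p in P))+15
v0,v1=int(min(p[1] for p in P))-8,min(290,int(max(p[1] for p in P))+8)
print(u0,u1,v0,v1)
for v in range(v0,v1,5):
    print(v,''.join('B' if p[2]-p[0]>15 else 'K' if p.sum()<150 else '+' if p.sum()<280 else 'o' if max(p)-min(p)<45 else '.' for p in im[v,u0:u1:2].astype(int)))
```

```text
[0.46244206 0.36058882 0.26053207] [-1.79954365e+02 -3.40606666e-02  1.79989297e+02]
[[210. 108.]
 [381. 108.]
 [220. 270.]
 [375. 270.]]
195 396 99 278
99 ..........................++++++++++++...............++++++++++++++.......+..........................
104 ............................++++++++++++........+++++++++++++++++++++................................
109 ...............+++..........++++++++++++.oo.......................+++++....................+++++++...
114 .....................................................................................................
119 ..............++......+++++++++++++++++++++++++++++++++++++++++++++++++++++++++++++++++++++++........
124 ..............++..........................................................................+++........
129 ..............++.........................................................................++++..++++++
134 ..............++........+B++.................+++.........................................++K+..++++..
139 ..............++......++BBB+++.+.....+.+.+.++BBB++.............++.....................+KK++K+...
[... 2167 characters left out ...]
...o...............................................++...........
249 ................+K+.....................................................................+............
254 .................K+.....................................................................+............
259 .................++++.+.+................++..+++...+++++++++............................+............
264 .................++++++++++++++++++++++++++++++++++++++++++++++++++++++++++++++++++++++++............
269 .........+KKKKK......................................................................................
274 .....++KKKKKKKKK.....................................................................................
```

The cutters slid about 1 cm within the tray, up against its wall. They are still flat, inside the rim and clear of the pliers. Everything is in place, so I'll hand in.

```bash
python3 -c "
from plant import r
print(r.close_job())"
```

```text
the job is handed in; nothing more can be done
None
```

The job is handed in: all three files lie flat in the oblong tray, the pliers and cutters lie side by side in the square tray, and the blue and mix jars stand in their own crate cells (no amber jar found today, tweezers and beeswax unmoved). One fingertip hit the cutters with about 48 N on the way down, and they later shifted about 1 cm to the tray wall but still lie flat.

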